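Register a tube in the brazing jig

TASK

Draw the red-headed gate pin out of the jig's bed and hang it by its head at the inner end of the notch in the yellow parking stand. Then slide the copper square tube in under the guard rods until one long side is flush against the back fence and its end is home against the end stop, both of them blue, and let go. Leave the other things on the bench and on the bed where they are.

Things in the scene. Friction and masses are not known exactly. Their poses are not given: they have to be found in the camera images.
- jig: Fixed steel brazing jig. Origin under the bed at bench level; x points away from the robot to the fence, y left, z up. Bed: plate x -120..140, y -135..135 mm, top at z 20. Blue back fence along y: face at x 110 (to x 130, y -60..110), 18 mm high above the bed. Blue end stop: face at y 85 (to y 105, x 65..110), 18 mm high. Their corner is the seat.
- rod (a point): Middle of the front guard rod's axis (jig x 66, y 0, z 82 mm). Three aluminium rods 6 mm thick run along jig y over the seat, at x 66, 82, 98, 62 mm above the bed, between grey brackets 10 mm thick at y -128 and 123 (x 55..130, tops 70 mm above the bed). The seat is open only from the front: fingers leaning about 40 degrees, tips forward and down, pass under the front rod.
- seat (a point): The point on the bed's top (jig x 95, y 35, z 20 mm) at which the centre of the tube's underside lies when the tube is home, tube parallel to the fence. Axes as the jig's.
- bore (a point): Centre of the mouth of the gate pin's bore in the bed (jig x 40, y 20, z 20 mm); bore vertical, 11 mm wide and 18 mm deep.
- tube: Loose length of copper-coloured square tube, 30 (x) x 100 (y) x 30 (z) mm, 0.17 to 0.35 kg, dark ends. Origin at the centre of its underside; starts flat on the bed in front of the pin, long axis y within 25 degrees of the jig's y. Slides on the bed under a light push; behaves as a solid block.
- pin: Loose gate pin, 80 g, standing in the bore and barring the tube's way. Steel shank 9 mm thick and 50 mm long, then a red round head 24 mm thick and 32 mm high. Origin at the shank's lower end, z along the pin to the head; head underside at z 50, top at z 82 mm. In the bore the origin is 18 mm below the bed's top. Lifts straight out without resistance.
- stand: Fixed yellow parking stand 70 x 64 mm, 75 mm high. Origin under its centre, at bench level. Its top is a plate 8 mm thick (67..75 mm) with a notch 14 mm wide along its x axis, open at the -x edge (x -35), ending at x 3 mm; free below the notch down to a foot 8 mm high. Behind it (x 18..30) is an upright.
- notch (a point): Point on the stand's top surface (stand x -3, y 0, z 75 mm) on the notch's centre line, 6 mm from its inner end: here the parked pin's axis should be, with the head resting on the plate. The shank can be lowered in from above or brought in from the open -x side.
- brushcan: Bystander, leave alone: white can 76 mm across and 95 mm high, with brushes reaching up to 170 mm. Origin at centre of underside.
- wireform: Bystander, leave alone: dark wire pyramid, 84 mm across, 95 mm high. Origin at centre of base.
- brick: Bystander, leave alone: pale firebrick 114 x 200 x 64 mm. Origin at centre of underside.
- fluxtin: Bystander, leave alone: small brass-coloured round tin, 30 mm across, 26 mm high, on the bed at its left edge. Origin at centre of underside.
- ringblank: Bystander, leave alone: brass ring 32 mm across, 7 mm high, on the bed near its right edge. Origin at centre of underside.
- pliers: Bystander, leave alone: pliers with red handles lying on the bench at the left, 180 mm long, 12 mm high, along own x.

How it is judged (in metres and radians):
On the way, in this order (a step that is already met when the one before it is completed fails the run):
1. the pin hangs in the notch, let go (horizontal distance between pin and notch below 0.012 m and z of pin in the frame of notch between -0.055 and -0.046 m and angle between pin's own z axis and vertical below 0.2 rad and contact force between the fingers and pin below 0.1 N), for 0.2 s.
2. the tube lies home against fence and end stop (x of tube in the frame of seat between -0.0025 and 0.0025 m and y of tube in the frame of seat between -0.0025 and 0.0025 m and z of tube in the frame of seat between -0.003 and 0.003 m and angle between the y axis of tube and the y axis of jig, either way round below 0.025 rad and angle between tube's own z axis and vertical below 0.05 rad), for 0.2 s.
At the end, for the whole second after the job is handed in: The pin hangs upright in the stand's notch by its head (axis within 12 mm of the notch point, head resting on the plate within 5 mm), and the tube lies flat on the bed within 2.5 mm of touching both the fence and the end stop and within 1.4 degrees of parallel; both at rest and let go (all of step 1 and all of step 2 and linear speed of each of pin, tube below 0.01 m/s).
It fails at once if a bystander is moved more than 15 mm (distance of any of brushcan, wireform, brick, fluxtin, ringblank, pliers from where it was at the start of the episode above 0.015 m).
It also fails if it takes over 64 s, if anything falls off the work surface, if the arm or the gripper's body presses on something with over 40 N, if the wrist force passes 120 N, or if a joint passes its speed limit or range.

ROBOT

A 6-joint arm with a two-finger parallel gripper is mounted at the origin on the work surface. World frame = base frame: x ahead of the robot, y to its left, z up, the work surface at z = 0. Lengths are in m, angles in degrees, forces in N, time in s.
With the tool pointing down it reaches from about 0.275 to 0.875 m from the base axis. Payload 12.5 kg.
Tool frame: the origin (TCP) lies where the fingers leave the gripper's body, on its centre line; the fingertips stand 73 mm ahead of it and the grasp point (between the pads) lies 54 mm ahead of it; z points along the fingers, y is the line along which they close (so a half turn about z gives the same grasp; the last joint's range is limited). The gripper opens to 85 mm and grips with 20 to 120 N. Pads are 22 mm wide; open, the fingers measure 114 mm over their backs; the gripper's body (76 mm by 85 mm) begins 54 mm behind the grasp point. The pads swing forward as they close: fully open they stand 13 mm farther back than shut.
Start: joints at [59.381, 20.094, 94.641, -0, 65.266, -4.847], TCP at [0.239, 0.495, 0.304] pointing down, gripper open.
Joint ranges: [-157.81, 157.81], [-45, 120.19], [0.68, 151.7], [-89.99, 269.99], [4.06, 180], [-164.3, 164.3]. Speed limits (degrees/s): [127.2, 127.2, 159.86, 180, 180, 180].

INTERFACE

Orientations are given as [roll, pitch, yaw] about the fixed x, y, z axes, in that order (R = Rz(yaw) Ry(pitch) Rx(roll)).
In Python, from rig import ctrl, capture, camera_params, close_job gives the robot as it stands.
- The arm moves only by the tool arm_command, never from a script. Its arguments are lists of equal length, an entry for each row: "fingers": the opening, from -1 (shut) to 1 (fully open); "dp": the shift along the tool's x, y, z normalised to -1 to 1, where 1 is 0.5 m, a list of three; "angular": the turn, a rotation vector about the tool's x, y, z normalised to -1 to 1, where 1 is 90 degrees, a list of three. A call has exactly 5 rows; each row shifts and turns the commanded pose from where the row before left it, along the tool's axes as they then stand; what a row does not reach is not made up. A row lasts 1/12 s, in which the tool goes at most 41.7 mm and 7.16 degrees, less where a joint would pass 70% of its speed; a pose out of reach is approached as far as the arm can. A call with a number of a shift or a turn outside -1 to 1 is refused whole. A call with a gripper value outside its range is refused whole. The fingers move at their own pace and stop on an object; "force" is the grip in N (left out, the last holds). Time passes only in rows, so rows that do not move let the fingers close, or fill a call up. It gives the time, the measured TCP pose, the force, the opening and the grip force at its end, in the units of the state.
- ctrl.observe(): the state, without advancing time (a new reading comes with each control period).
- capture(name): name is "side" or "top"; returns the picture (420x560x3 uint8, red, green, blue); there is no depth.
- camera_params(name): a dict with "fov_y" (degrees; the focal length in pixels is half the picture's height over the tangent of half this angle, whatever the lens; pixels are square), "cx", "cy" (the principal point, pixels), "camera_from_world" (4x4, takes a point from world to camera coordinates). Camera axes: x right, y down, z forward; pixel columns grow to the right and rows downward; lengths in m; the calibration is good to about 2 mm. A picture is of the moment at which its call begins. camera_params takes no time and is no camera call.
- close_job(): hands the job in; it is judged then, once.
The state is a dict: "time": time; "joint_pos": joint angles; "qd": joint speeds; "tau": joint torques, N m; "eef_pos": TCP position; "ee_rot": TCP orientation; "force": force on the tool from outside, world axes, zero at the start; "wrist_torque": the same for the moment, N m; "width": opening from 0.0 (shut) to 1.0 (fully open); "grasp_force": force on a finger pad.
Only numpy, scipy, OpenCV 4.12 (cv2) and the standard library are available. Lean on these libraries where they do the work, as an engineer would, in place of code of your own. Each camera call takes 0.05 s, during which the arm holds its last target. There are 200 camera calls.

## Working session

There is one attempt and no reset: what is moved stays moved. The work goes in short steps, Python scripts to look and compute and a tool call to move; the robot and the scene stay as the last step left them, time stands still between calls to the robot, and variables do not carry over. Pictures are saved under pics/ and viewed, at most 10 in all, crops included, and the job is handed in when it is done.

Besides the shell and the picture viewer there is one more tool, called after "Call:" as name(argument=value, ...) on one line, values as JSON. arm_command: Moves the arm, as the interface text tells. Scaled input: -1 to 1 covers 0.5 m each way for a shift and 90 degrees each way for a turn. Its arguments: {"type":"object","properties":{"fingers":{"type":"array","items":{"type":"number"}},"dp":{"type":"array","items":{"type":"array","items":{"type":"number"}}},"angular":{"type":"array","items":{"type":"array","items":{"type":"number"}}},"force":{"type":"number"}},"required":["fingers","dp","angular"]}

```bash
mkdir -p pics; ls; python3 - <<'E'
from rig import ctrl,capture,camera_params
import cv2
for n in("side","top"):
    cv2.imwrite(f"pics/{n}0.png",capture(n)[:,:,::-1]); p=camera_params(n); print(n,p)
print(ctrl.observe())
E
```

```text
pics
side {'fov_y': 57.488942241658975, 'cx': 284.18470095667453, 'cy': 212.83716270167568, 'camera_from_world': array([[ 0.78570843, -0.61837306,  0.01664409, -0.42800453],
       [-0.29778108, -0.40167205, -0.86601732,  0.22389867],
       [ 0.54220724,  0.67548081, -0.49973691,  0.56644298],
       [ 0.        ,  0.        ,  0.        ,  1.        ]])}
top {'fov_y': 56.212058786240526, 'cx': 282.2653551973651, 'cy': 208.67785042381536, 'camera_from_world': array([[ 0.00413185, -0.99935687,  0.03561998, -0.00235641],
       [-0.99840693, -0.00612713, -0.05608982,  0.53310828],
       [ 0.05627199, -0.03533148, -0.99779013,  1.09824379],
       [ 0.        ,  0.        ,  0.        ,  1.        ]])}
{'time': 0.1, 'joint_pos': array([ 5.93808952e+01,  2.01226055e+01,  9.46729518e+01, -1.05050910e-04,
        6.52652006e+01, -4.84738994e+00]), 'qd': array([-0.03690085, -0.17562277, -0.12947465, -0.02082682, -0.02614303,
        0.06519746]), 'tau': array([-4.88947408e-04, -5.06827569e+01, -2.91869259e+01, -7.18107549e-05,
        2.71516190e-03,  5.59365247e-06]), 'eef_pos': array([0.23900006, 0.49511573, 0.30340146]), 'ee_rot': array([-1.79939451e+02, -5.03914081e-03,  1.54228326e+02]), 'force': array([ 0.15921455, -0.48633799, -0.22696173]), 'wrist_torque': array([-0.00785775,  0.0851515 ,  0.02305287]), 'grasp_force': 0.0, 'width': 0.9961003414858869}
```

View pics/top0.png

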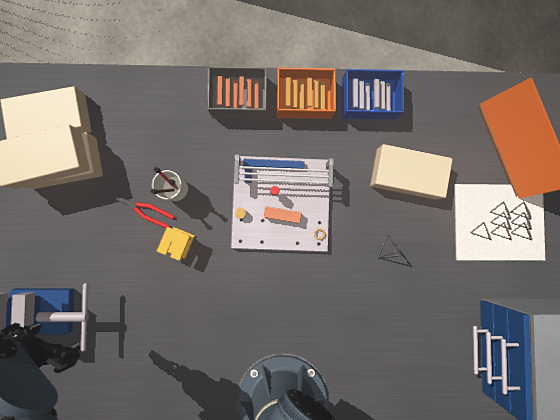

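View pics/side0.png

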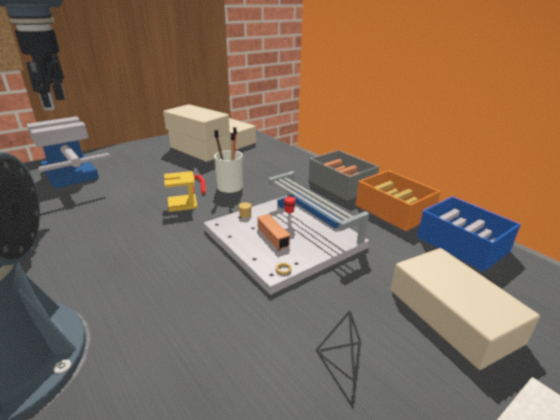

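The top view shows the bed at columns 232–334, rows 153–251, the pin head at (275,190), the tube at (283,215) and the stand at (175,243). The side view agrees. I'll take enlarged crops to measure from.

```bash
python3 - <<'E'
import cv2
a=cv2.imread("pics/top0.png")[145:265,145:345]; cv2.imwrite("pics/topc.png",cv2.resize(a,None,fx=4,fy=4,interpolation=cv2.INTER_CUBIC))
a=cv2.imread("pics/side0.png")[150:290,155:375]; cv2.imwrite("pics/sidec.png",cv2.resize(a,None,fx=3.6,fy=3.6,interpolation=cv2.INTER_CUBIC))
E
```

```text
(no output)
```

View pics/topc.png

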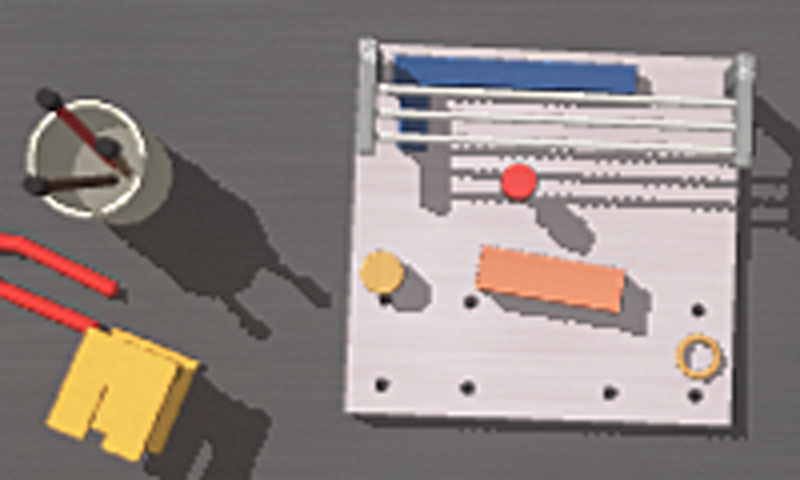

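View pics/sidec.png

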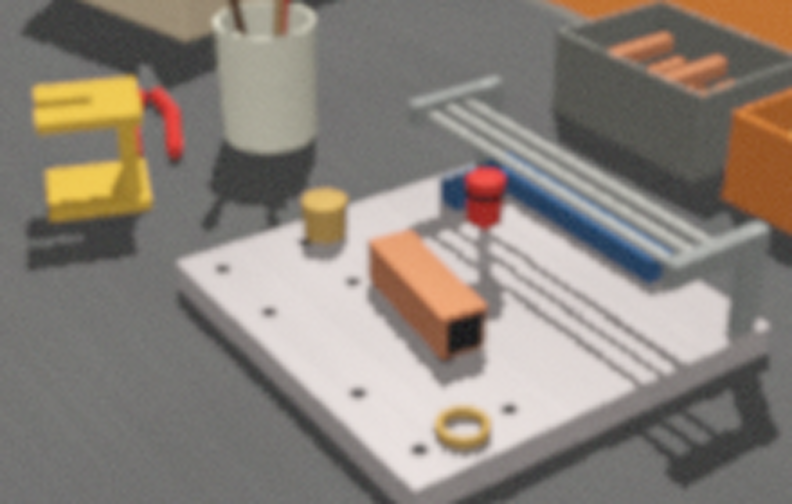

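The crops show the bed corners, rods, fence, tube corners, pin head and the stand's notch, which opens to lower-left towards the robot. I'll fit the poses from those pixels.

```bash
cat > h.py <<'E'
import numpy as np
from rig import camera_params
P={n:camera_params(n) for n in("top","side")}
def proj(n,w):
    p=P[n];w=np.atleast_2d(w);c=w@p["camera_from_world"][:3,:3].T+p["camera_from_world"][:3,3]
    f=210/np.tan(np.radians(p["fov_y"]/2));return np.c_[p["cx"]+f*c[:,0]/c[:,2],p["cy"]+f*c[:,1]/c[:,2]]
def ray(n,uv,z):
    p=P[n];R=p["camera_from_world"][:3,:3];t=p["camera_from_world"][:3,3]
    f=210/np.tan(np.radians(p["fov_y"]/2));d=R.T@[(uv[0]-p["cx"])/f,(uv[1]-p["cy"])/f,1];o=-R.T@t
    return o+d*(z-o[2])/d[2]
def w(q,pts):
    c,s=np.cos(q[2]),np.sin(q[2]);pts=np.array(pts)/1000.
    return np.c_[q[0]+c*pts[:,0]-s*pts[:,1],q[1]+s*pts[:,0]+c*pts[:,1],pts[:,2]]
T=lambda x,y:((x+.5)/4-.5+145,(y+.5)/4-.5+145)
S=lambda x,y:((x+.5)/3.6-.5+155,(y+.5)/3.6-.5+150)
E
cat > fit.py <<'E'
from h import *
from scipy.optimize import least_squares
import cv2
def fit(name,obs,q0):
    for cams in (("top",),("side",),("top","side")):
        o=[x for x in obs if x[0] in cams]
        if len(o)<2: continue
        f=lambda q:np.concatenate([proj(n,w(q,[p]))[0]-uv for n,p,uv in o])
        r=least_squares(f,q0,loss="soft_l1"); print(name,cams,np.round(r.x[:2],4),round(np.degrees(r.x[2]),2)); 
    print(np.round(r.fun.reshape(-1,2),1).tolist()); return r.x
t="top";s="side"
fit("jig",[(t,(-120,135,20),T(345,412)),(t,(-120,-135,20),T(730,426)),(t,(66,118,82),T(378,134)),(t,(66,-123,82),T(737,151)),
 (t,(98,118,82),T(378,88)),(t,(98,-123,82),T(737,104)),(t,(130,-60,38),T(638,66)),(t,(110,-60,38),T(636,95)),
 (s,(-120,135,20),S(178,263)),(s,(-120,-135,20),S(415,490)),(s,(110,-60,38),S(652,268)),],[.55,0,0])
fit("tube",[(t,(15,50,30+20),T(484,245)),(t,(15,-50,50),T(626,268)),(t,(-15,-50,50),T(619,312)),(t,(-15,50,50),T(476,288)),
 (s,(15,50,50),S(411,231)),(s,(15,-50,50),S(485,310)),(s,(-15,-50,50),S(445,328)),(s,(-15,50,50),S(371,242)),],[.5,0,0])
fit("stand",[(t,(35,32,75),T(97,328)),(t,(35,-32,75),T(182,362)),(t,(-35,-32,75),T(140,461)),(t,(-35,32,75),T(47,425)),
 (s,(-35,32,75),S(33,90)),(s,(35,-32,75),S(140,77))],[.45,.3,-.4])
for n in(t,s):
    a=cv2.imread(f"pics/{n}0.png").astype(int);m=((a[:,:,2]>150)&(a[:,:,1]<70)&(a[:,:,0]<80)).astype("uint8")
    k,l,st,c=cv2.connectedComponentsWithStats(m)
    for i in range(1,k):
        if st[i,4]>15: print(n,st[i],c[i],ray(n,c[i],.084),ray(n,c[i],.068))
E
python3 fit.py
```

```text
jig ('top',) [0.5386 0.0042] -2.08
jig ('side',) [0.5378 0.0055] -2.21
jig ('top', 'side') [0.5382 0.0047] -2.2
[[-0.2, -0.1], [-0.2, 0.3], [-0.8, 0.5], [-0.5, 0.5], [-0.2, 0.1], [-0.0, 0.4], [0.3, -0.1], [0.5, -0.3], [0.3, -0.1], [0.3, 0.8], [0.6, -1.2]]
tube ('top',) [0.516 0.001] -9.08
tube ('side',) [ 0.5125 -0.0014] -10.36
tube ('top', 'side') [0.5148 0.0006] -9.75
[[-0.0, 0.2], [0.4, 0.8], [0.3, 0.6], [0.0, 0.2], [0.5, -0.4], [1.6, -0.6], [-0.2, -1.9], [-0.5, -0.4]]
stand ('top',) [0.437  0.2888] -22.62
stand ('side',) [0.4563 0.3386] -15.24
stand ('top', 'side') [0.4361 0.2897] -22.02
[[-1.5, -0.1], [-0.3, 0.6], [-0.2, 0.5], [0.5, 0.3], [0.8, -0.3], [1.1, 10.9]]
top [137 203  37  16  91] [157.05494505 209.79120879] [0.52427671 0.33171595 0.084     ] [0.52510309 0.33620051 0.068     ]
top [134 207  35  21 103] [149.98058252 218.11650485] [0.50232162 0.34958024 0.084     ] [0.50281083 0.35433916 0.068     ]
side [195 176  10  17  42] [200.83333333 183.30952381] [0.45702359 0.21345582 0.084     ] [0.47146785 0.24428079 0.068     ]
side [285 200  10   4  22] [289.59090909 201.59090909] [0.57018323 0.01532115 0.084     ] [0.58915279 0.03822264 0.068     ]
side [286 207   8   6  35] [289.08571429 209.42857143] [ 0.54726076 -0.01137283  0.084     ] [0.56531364 0.01046116 0.068     ]
```

```bash
cat > ov.py <<'E'
from h import *
import cv2
J=(.5384,.0046,np.radians(-2.12));ST=(.437,.2888,np.radians(-22.6));TU=(.5153,.0007,np.radians(-9.4))
pin=w(J,[(40,20,84)])[0]; print("pin",pin,"top ray",ray("top",T(519,182),.084),"side ray head top",ray("side",S(486,180),.084))
print("notch",w(ST,[(-3,0,75)]))
def run(out,imgs,Js=J,TUs=TU,STs=ST,pn=None):
    A=[]
    for n,im,(x0,y0,x1,y1) in imgs:
        k=6;a=cv2.resize(im[y0:y1,x0:x1],None,fx=k,fy=k,interpolation=cv2.INTER_CUBIC)
        def pl(W,c,cl=True): cv2.polylines(a,[np.int32(((proj(n,W)-[x0,y0])+.5)*k)],cl,c,1)
        nt=[(-35,32),(35,32),(35,-32),(-35,-32),(-35,-7),(3,-7),(3,7),(-35,7)]
        pl(w(STs,[(x,y,75) for x,y in nt]),(0,0,255));pl(w(STs,[(-35,32,0),(35,32,0),(35,-32,0),(-35,-32,0)]),(255,0,0))
        th=np.linspace(0,6.28,24)
        for z in(52,84): pl(w(J,[(40+12*np.cos(v),20+12*np.sin(v),z) for v in th]),(0,255,0))
        A.append(a)
    h=max(x.shape[0] for x in A);A=[cv2.copyMakeBorder(x,0,h-x.shape[0],0,0,cv2.BORDER_CONSTANT) for x in A]
    cv2.imwrite(out,np.hstack(A))
t=cv2.imread("pics/top0.png");s=cv2.imread("pics/side0.png")
run("pics/o1.png",[("top",t,(153,222,202,266)),("side",s,(160,168,212,214))])
run("pics/o2.png",[("top",t,(255,175,300,205)),("side",s,(270,190,310,220))])
a=cv2.imread("pics/o1.png");b=cv2.imread("pics/o2.png");W=max(a.shape[1],b.shape[1])
cv2.imwrite("pics/o.png",np.vstack([cv2.copyMakeBorder(x,0,0,0,W-x.shape[1],cv2.BORDER_CONSTANT) for x in(a,b)]))
E
python3 ov.py
```

```text
pin [0.57911247 0.02310661 0.084     ] top ray [0.57853281 0.02403461 0.084     ] side ray head top [0.57602218 0.02238624 0.084     ]
notch [[0.43423037 0.28995289 0.075     ]]
```

View pics/o.png

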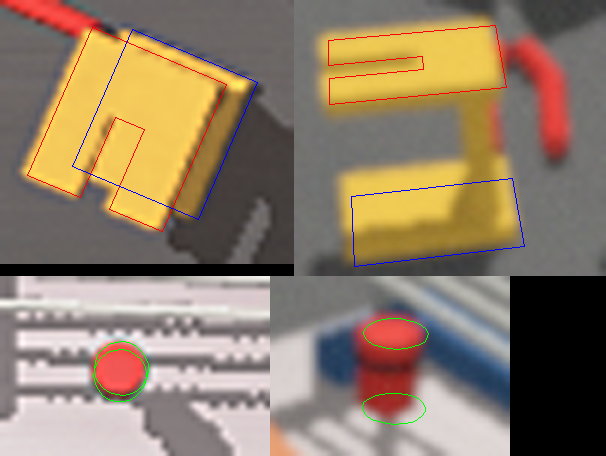

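```bash
cat > plan.py <<'E'
import sys,numpy as np
from scipy.spatial.transform import Rotation as R
from rig import ctrl
def plan(tp,rpy,n,st=None):
    """straight line from the present pose; prints rows for arm_command"""
    o=ctrl.observe() if st is None else st
    p0=np.array(o["eef_pos"]);r0=R.from_euler("xyz",o["ee_rot"],degrees=True)
    r1=R.from_euler("xyz",rpy,degrees=True);rv=(r0.inv()*r1).as_rotvec(degrees=True)/n
    d=(np.array(tp)-p0)/n;step=R.from_rotvec(rv,degrees=True);r=r0
    print("rows",n,"mm/row",round(np.linalg.norm(d)*1e3,1),"deg/row",round(np.linalg.norm(rv),2),"ang",np.round(rv/90,4).tolist())
    D=[]
    for i in range(n): D.append(np.round(r.inv().apply(d)/.5,4).tolist()); r=r*step
    for i in range(0,n,5):print(D[i:i+5])
if __name__=="__main__":
    a=[float(x) for x in sys.argv[1:8]];plan(a[:3],a[3:6],int(a[6]))
E
python3 plan.py .5785 .0237 .20 180 0 177.9 20
```

```text
rows 20 mm/row 29.5 deg/row 1.18 ang [-0.0, -0.0, -0.0132]
[[-0.0511, -0.0277, 0.0104], [-0.0505, -0.0287, 0.0104], [-0.0499, -0.0298, 0.0104], [-0.0493, -0.0308, 0.0104], [-0.0486, -0.0318, 0.0104]]
[[-0.0479, -0.0328, 0.0104], [-0.0473, -0.0338, 0.0104], [-0.0465, -0.0348, 0.0104], [-0.0458, -0.0357, 0.0104], [-0.0451, -0.0366, 0.0104]]
[[-0.0443, -0.0376, 0.0104], [-0.0435, -0.0385, 0.0104], [-0.0427, -0.0394, 0.0104], [-0.0419, -0.0402, 0.0104], [-0.0411, -0.0411, 0.0104]]
[[-0.0402, -0.0419, 0.0103], [-0.0393, -0.0428, 0.0103], [-0.0384, -0.0436, 0.0103], [-0.0375, -0.0444, 0.0103], [-0.0366, -0.0451, 0.0103]]
```

Call:
arm_command(fingers=[0.2, 0.2, 0.2, 0.2, 0.2], dp=[[-0.051, -0.028, 0.01], [-0.05, -0.029, 0.01], [-0.05, -0.03, 0.01], [-0.049, -0.031, 0.01], [-0.049, -0.032, 0.01]], angular=[[0, 0, -0.013], [0, 0, -0.013], [0, 0, -0.013], [0, 0, -0.013], [0, 0, -0.013]])

```text
time: 0.52
eef_pos: [0.324, 0.3757, 0.2785]
ee_rot: [-180.0, -0.0, 160.2]
force: [-0.1, 1.3, 0.3]
width: 0.602
grasp_force: 0.0
```

Call:
arm_command(fingers=[0.2, 0.2, 0.2, 0.2, 0.2], dp=[[-0.048, -0.033, 0.01], [-0.047, -0.034, 0.01], [-0.047, -0.035, 0.01], [-0.046, -0.036, 0.01], [-0.045, -0.037, 0.01]], angular=[[0, 0, -0.013], [0, 0, -0.013], [0, 0, -0.013], [0, 0, -0.013], [0, 0, -0.013]])

```text
time: 0.93
eef_pos: [0.4087, 0.257, 0.2535]
ee_rot: [-180.0, -0.0, 166.0]
force: [0.5, -0.6, 0.0]
width: 0.598
grasp_force: 0.0
```

Call:
arm_command(fingers=[0.2, 0.2, 0.2, 0.2, 0.2], dp=[[-0.044, -0.038, 0.01], [-0.044, -0.038, 0.01], [-0.043, -0.039, 0.01], [-0.042, -0.04, 0.01], [-0.041, -0.041, 0.01]], angular=[[0, 0, -0.013], [0, 0, -0.013], [0, 0, -0.013], [0, 0, -0.013], [0, 0, -0.013]])

```text
time: 1.35
eef_pos: [0.4936, 0.1392, 0.2284]
ee_rot: [-180.0, -0.0, 171.8]
force: [0.7, 0.7, 0.8]
width: 0.599
grasp_force: 0.0
```

Call:
arm_command(fingers=[0.2, 0.2, 0.2, 0.2, 0.2], dp=[[-0.04, -0.042, 0.01], [-0.039, -0.043, 0.01], [-0.038, -0.044, 0.01], [-0.037, -0.044, 0.01], [-0.037, -0.045, 0.01]], angular=[[0, 0, -0.013], [0, 0, -0.013], [0, 0, -0.013], [0, 0, -0.013], [0, 0, -0.013]])

```text
time: 1.77
eef_pos: [0.5774, 0.021, 0.2033]
ee_rot: [180.0, -0.0, 177.7]
force: [-0.3, -0.1, 0.4]
width: 0.595
grasp_force: 0.0
```

Call:
arm_command(fingers=[0.2, 0.2, 0.2, 0.2, 0.2], dp=[[0, 0, 0], [0, 0, 0], [0, 0, 0], [0, 0, 0], [0, 0, 0]], angular=[[0, 0, 0], [0, 0, 0], [0, 0, 0], [0, 0, 0], [0, 0, 0]])

```text
time: 2.18
eef_pos: [0.5766, 0.0231, 0.2041]
ee_rot: [180.0, 0.0, 177.7]
force: [-0.3, -0.5, 0.2]
width: 0.599
grasp_force: 0.0
```

```bash
python3 plan.py .5785 .0237 .128 180 0 177.9 5; python3 -c "
from rig import ctrl;o=ctrl.observe();print(o['eef_pos'],o['ee_rot'],o['joint_pos'])"
```

```text
rows 5 mm/row 15.2 deg/row 0.04 ang [0.0, 0.0, -0.0005]
[[-0.0008, 0.0003, 0.0304], [-0.0008, 0.0003, 0.0304], [-0.0008, 0.0003, 0.0304], [-0.0008, 0.0003, 0.0304], [-0.0008, 0.0003, 0.0304]]
[0.57656246 0.02310692 0.20408646] [1.79997851e+02 2.43969302e-04 1.77684854e+02] [-2.32793503e+00  2.96459491e+01  9.55892637e+01  2.63052124e-03
  5.47645438e+01 -9.00143066e+01]
```

Call:
arm_command(fingers=[0.2, 0.2, 0.2, 0.2, 0.2], dp=[[-0.004, 0.001, 0.03], [0, 0, 0.03], [0, 0, 0.03], [0, 0, 0.03], [0, 0, 0.032]], angular=[[0, 0, 0], [0, 0, 0], [0, 0, 0], [0, 0, 0], [0, 0, 0]], force=30)

```text
time: 2.6
eef_pos: [0.5788, 0.0234, 0.1277]
ee_rot: [180.0, 0.0, 177.7]
force: [0.1, -0.8, -0.4]
width: 0.606
grasp_force: 0.0
```

Call:
arm_command(fingers=[0.2, 0.2, -1, -1, -1], dp=[[0, 0, 0], [0, 0, 0], [0, 0, 0], [0, 0, 0], [0, 0, 0]], angular=[[0, 0, 0], [0, 0, 0], [0, 0, 0], [0, 0, 0], [0, 0, 0]])

```text
time: 3.02
eef_pos: [0.5795, 0.0231, 0.1291]
ee_rot: [180.0, 0.1, 177.6]
force: [0.3, 3.8, 3.5]
width: 0.271
grasp_force: 29.1
```

Call:
arm_command(fingers=[-1, -1, -1, -1, -1], dp=[[0, 0, 0], [0, 0, 0], [0, 0, 0], [0, 0, 0], [0, 0, 0]], angular=[[0, 0, 0], [0, 0, 0], [0, 0, 0], [0, 0, 0], [0, 0, 0]])

```text
time: 3.43
eef_pos: [0.5796, 0.0231, 0.129]
ee_rot: [180.0, 0.1, 177.6]
force: [-0.4, 3.5, 6.0]
width: 0.274
grasp_force: 29.2
```

Call:
arm_command(fingers=[-1, -1, -1, -1, -1], dp=[[0, 0, -0.02], [0, 0, -0.04], [0, 0, -0.04], [0, 0, -0.05], [0, 0, -0.04]], angular=[[0, 0, 0], [0, 0, 0], [0, 0, 0], [0, 0, 0], [0, 0, 0]])

```text
time: 3.85
eef_pos: [0.5789, 0.0225, 0.2252]
ee_rot: [-180.0, 0.0, 177.6]
force: [0.6, 0.3, 0.0]
width: 0.272
grasp_force: 29.2
```

```bash
python3 plan.py .4335 .2904 .225 180 0 177.9 10; python3 -c "
from rig import ctrl;o=ctrl.observe();print(o['eef_pos'],o['ee_rot'],o['width'],o['grasp_force'])"
```

```text
rows 10 mm/row 30.5 deg/row 0.03 ang [-0.0, 0.0001, -0.0003]
[[0.0313, 0.0523, -0.0], [0.0313, 0.0524, -0.0], [0.0312, 0.0524, -0.0], [0.0312, 0.0524, -0.0], [0.0312, 0.0524, 0.0]]
[[0.0312, 0.0524, 0.0], [0.0311, 0.0524, 0.0], [0.0311, 0.0524, 0.0], [0.0311, 0.0525, 0.0], [0.0311, 0.0525, 0.0]]
[0.57894426 0.0224562  0.22516854] [-1.79972231e+02  4.75758784e-02  1.77630234e+02] 0.27194541396570465 29.247207641601562
```

Pin is out. I'll carry it over the notch and take a picture.

Call:
arm_command(fingers=[-1, -1, -1, -1, -1], dp=[[0.02, 0.033, 0], [0.031, 0.052, 0], [0.031, 0.052, 0], [0.031, 0.052, 0], [0.031, 0.052, 0]], angular=[[0, 0, 0], [0, 0, 0], [0, 0, 0], [0, 0, 0], [0, 0, 0]])

```text
time: 4.27
eef_pos: [0.5111, 0.1468, 0.2236]
ee_rot: [-180.0, 0.0, 177.6]
force: [1.0, -0.1, -0.9]
width: 0.271
grasp_force: 29.3
```

Call:
arm_command(fingers=[-1, -1, -1, -1, -1], dp=[[0.031, 0.053, 0], [0.031, 0.053, 0], [0.031, 0.053, 0], [0.031, 0.053, 0], [0.031, 0.053, 0]], angular=[[0, 0, 0], [0, 0, 0], [0, 0, 0], [0, 0, 0], [0, 0, 0]])

```text
time: 4.68
eef_pos: [0.4392, 0.2826, 0.2237]
ee_rot: [-180.0, 0.0, 177.6]
force: [0.8, -0.3, -1.0]
width: 0.273
grasp_force: 29.3
```

Call:
arm_command(fingers=[-1, -1, -1, -1, -1], dp=[[0.013, 0.019, 0], [0, 0, 0], [0, 0, 0], [0, 0, 0], [0, 0, 0]], angular=[[0, 0, 0], [0, 0, 0], [0, 0, 0], [0, 0, 0], [0, 0, 0]])

```text
time: 5.1
eef_pos: [0.4346, 0.2904, 0.223]
ee_rot: [-180.0, 0.0, 177.6]
force: [-0.3, 0.0, -0.9]
width: 0.269
grasp_force: 29.4
```

```bash
cat > snap.py <<'E'
import sys,cv2
from rig import ctrl,capture
n,out,x0,y0,x1,y1,k=sys.argv[1],sys.argv[2],*map(int,sys.argv[3:8])
im=capture(n)[:,:,::-1];cv2.imwrite(out+"_full.png",im)
cv2.imwrite(out+".png",cv2.resize(im[y0:y1,x0:x1],None,fx=k,fy=k,interpolation=cv2.INTER_CUBIC))
o=ctrl.observe();print(o["time"],o["eef_pos"].round(4),o["ee_rot"].round(2),o["joint_pos"].round(1))
E
python3 snap.py side pics/s1 140 120 250 230 5; python3 plan.py .4335 .2904 .151 180 0 177.9 5
```

```text
5.15 [0.4345 0.2905 0.223 ] [-179.99    0.    177.55] [ 28.7  23.1 103.1  -0.   53.8 -58.9]
rows 5 mm/row 14.4 deg/row 0.07 ang [-0.0, 0.0, -0.0008]
[[0.0004, -0.0, 0.0288], [0.0004, -0.0, 0.0288], [0.0004, -0.0, 0.0288], [0.0004, -0.0, 0.0288], [0.0004, -0.0, 0.0288]]
```

View pics/s1.png

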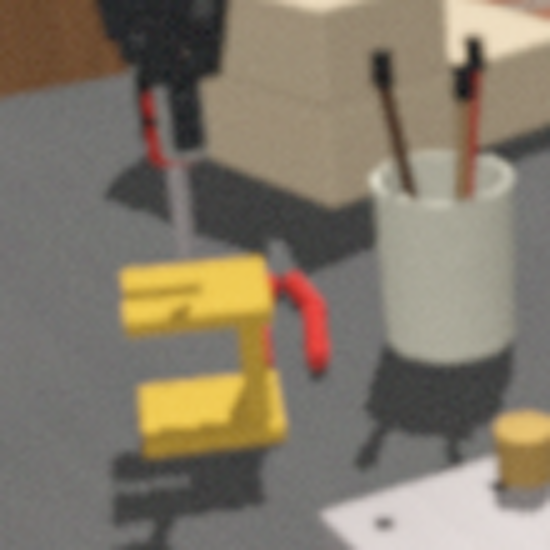

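The shank's lower end is at about crop (185,250), just above the notch, and the slit runs (120,295)–(200,288). I'll compare these with the model projections.

```bash
python3 - <<'E'
from h import *
import cv2
C=lambda p:(((proj("side",p)-[140,120])+.5)*5).round(1).tolist()
print("tip",C([.4345,.2905,.096]),"tip@75",C([.4345,.2905,.075]),"headbot",C([.4345,.2905,.146]))
ST=(.437,.2888,np.radians(-22.6))
print("notch corners inner -y,+y, mouth -y,+y",C(w(ST,[(3,-7,75),(3,7,75),(-35,-7,75),(-35,7,75)])),"target",C(w(ST,[(-3,0,75)])))
print("d/dx,dy 1mm",np.array(C([[.4345,.2905,.075],[.4355,.2905,.075],[.4345,.2915,.075]])))
a=cv2.imread("pics/s1_full.png")[120:230,140:250]
a=cv2.resize(a[20:80,10:70],None,fx=10,fy=10,interpolation=cv2.INTER_LANCZOS4);cv2.imwrite("pics/s1b.png",a)
E
```

```text
tip [[190.3, 254.5]] tip@75 [[195.4, 293.1]] headbot [[177.6, 159.2]]
notch corners inner -y,+y, mouth -y,+y [[208.3, 298.2], [207.1, 286.7], [129.3, 305.8], [129.0, 294.2]] target [[195.4, 293.6]]
d/dx,dy 1mm [[195.4 293.1]
 [197.3 292.6]
 [194.5 292.4]]
```

View pics/s1b.png

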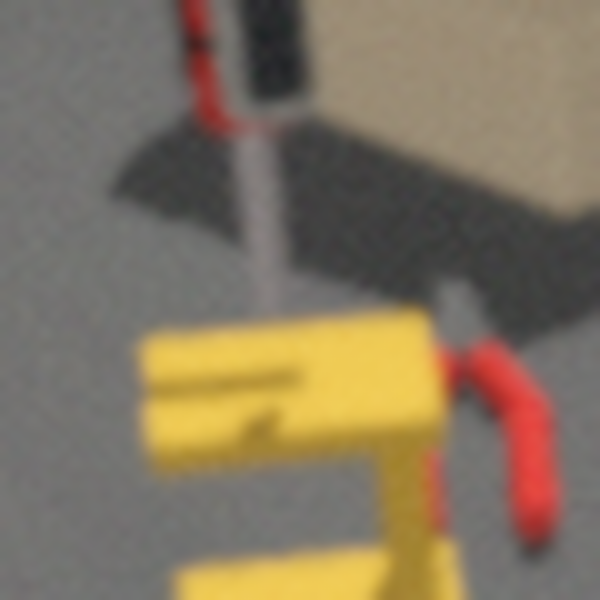

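The slit and the shank tip show the same small camera bias, so they line up to within 1 mm. Lowering now.

Call:
arm_command(fingers=[-1, -1, -1, -1, -1], dp=[[0.001, 0, 0.02], [0, 0, 0.03], [0, 0, 0.03], [0, 0, 0.03], [0, 0, 0.03]], angular=[[0, 0, 0], [0, 0, 0], [0, 0, 0], [0, 0, 0], [0, 0, 0]])

```text
time: 5.57
eef_pos: [0.4338, 0.2912, 0.1518]
ee_rot: [179.9, 0.0, 177.6]
force: [-0.9, 14.6, 28.8]
width: 0.273
grasp_force: 32.1
```

Call:
arm_command(fingers=[-1, -1, -1, -1, -1], dp=[[0, 0, 0], [0, 0, 0], [0, 0, 0], [0, 0, 0], [0, 0, 0]], angular=[[0, 0, 0], [0, 0, 0], [0, 0, 0], [0, 0, 0], [0, 0, 0]])

```text
time: 5.98
eef_pos: [0.4338, 0.2915, 0.1523]
ee_rot: [180.0, 0.0, 177.6]
force: [2.2, 4.7, -4.2]
width: 0.276
grasp_force: 29.6
```

```bash
python3 snap.py side pics/s2 145 130 225 215 7
```

```text
6.0333 [0.4338 0.2915 0.1524] [1.7995e+02 4.0000e-02 1.7759e+02] [ 28.8  29.4 105.6   0.   44.9 -58.8]
```

View pics/s2.png

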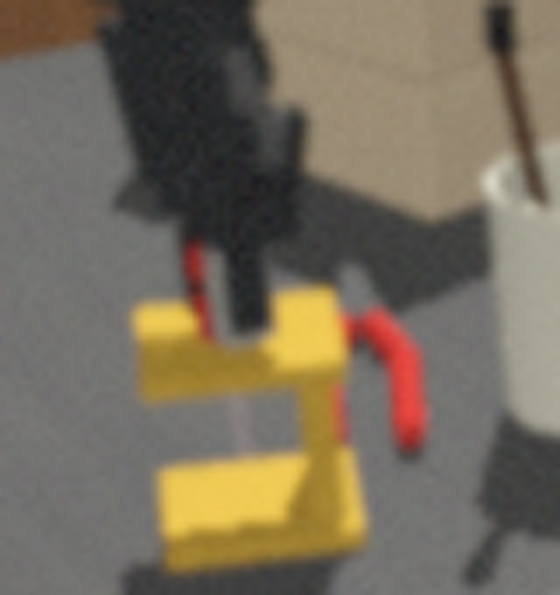

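The shank shows below the plate at crop (240,400–455), so the pin is in the notch. Releasing and rising.

Call:
arm_command(fingers=[-0.3, -0.2, 0, 0.2, 0.2], dp=[[0, 0, 0], [0, 0, 0], [0, 0, 0], [0, 0, 0], [0, 0, 0]], angular=[[0, 0, 0], [0, 0, 0], [0, 0, 0], [0, 0, 0], [0, 0, 0]])

```text
time: 6.45
eef_pos: [0.4334, 0.2913, 0.1528]
ee_rot: [-180.0, -0.0, 177.6]
force: [-0.8, -0.5, -0.8]
width: 0.597
grasp_force: 0.0
```

Call:
arm_command(fingers=[0.2, 0.2, 0.2, 0.2, 0.2], dp=[[0, 0, -0.01], [0, 0, -0.03], [0, 0, -0.04], [0, 0, -0.04], [0, 0, -0.04]], angular=[[0, 0, 0], [0, 0, 0], [0, 0, 0], [0, 0, 0], [0, 0, 0]])

```text
time: 6.87
eef_pos: [0.4333, 0.2914, 0.2341]
ee_rot: [-180.0, -0.0, 177.6]
force: [-0.1, 0.7, 0.1]
width: 0.6
grasp_force: 0.0
```

```bash
python3 plan.py .5153 .0007 .18 180 0 80.6 15; python3 - <<'E'
from h import *
J=(.5384,.0046,np.radians(-2.12))
print("place",w(J,[(10,32,20)]),"seat",w(J,[(95,35,20)]),"tin",ray("top",T(382,272),.046))
E
```

```text
rows 15 mm/row 20.5 deg/row 6.47 ang [-0.0, 0.0, 0.0719]
[[-0.0125, -0.0383, 0.0072], [-0.0168, -0.0366, 0.0072], [-0.0208, -0.0345, 0.0072], [-0.0245, -0.0319, 0.0072], [-0.028, -0.029, 0.0072]]
[[-0.0311, -0.0256, 0.0072], [-0.0337, -0.022, 0.0072], [-0.036, -0.018, 0.0072], [-0.0378, -0.0139, 0.0072], [-0.0391, -0.0095, 0.0072]]
[[-0.0399, -0.005, 0.0072], [-0.0403, -0.0005, 0.0072], [-0.0401, 0.004, 0.0072], [-0.0394, 0.0085, 0.0072], [-0.0381, 0.0129, 0.0072]]
place [[0.54957692 0.03620817 0.02      ]] seat [[0.63462972 0.03606175 0.02      ]] tin [0.51982323 0.11698135 0.046     ]
```

Call:
arm_command(fingers=[0.3, 0.3, 0.3, 0.3, 0.3], dp=[[-0.0125, -0.038, 0.003], [-0.017, -0.0365, 0.007], [-0.021, -0.0345, 0.007], [-0.0245, -0.032, 0.007], [-0.028, -0.029, 0.007]], angular=[[0, 0, 0.072], [0, 0, 0.072], [0, 0, 0.072], [0, 0, 0.072], [0, 0, 0.072]])

```text
time: 7.28
eef_pos: [0.4611, 0.1937, 0.2177]
ee_rot: [180.0, 0.0, 144.9]
force: [0.7, -0.2, -0.4]
width: 0.646
grasp_force: 0.0
```

Call:
arm_command(fingers=[0.3, 0.3, 0.3, 0.3, 0.3], dp=[[-0.031, -0.0255, 0.007], [-0.0335, -0.022, 0.007], [-0.036, -0.018, 0.007], [-0.038, -0.014, 0.007], [-0.039, -0.0095, 0.007]], angular=[[0, 0, 0.072], [0, 0, 0.072], [0, 0, 0.072], [0, 0, 0.072], [0, 0, 0.072]])

```text
time: 7.7
eef_pos: [0.4882, 0.0968, 0.2002]
ee_rot: [180.0, 0.0, 112.5]
force: [0.8, -0.0, 1.0]
width: 0.654
grasp_force: 0.0
```

Call:
arm_command(fingers=[0.3, 0.3, 0.3, 0.3, 0.3], dp=[[-0.04, -0.005, 0.007], [-0.04, -0.0005, 0.007], [-0.04, 0.004, 0.007], [-0.0395, 0.0085, 0.007], [-0.038, 0.013, 0.007]], angular=[[0, 0, 0.072], [0, 0, 0.072], [0, 0, 0.072], [0, 0, 0.072], [0, 0, 0.072]])

```text
time: 8.12
eef_pos: [0.5154, -0.0, 0.1826]
ee_rot: [180.0, 0.0, 80.1]
force: [0.9, -0.4, 0.3]
width: 0.65
grasp_force: 0.0
```

Call:
arm_command(fingers=[0.3, 0.3, 0.3, 0.3, 0.3], dp=[[0, 0, 0], [0, 0, 0], [0, 0, 0], [0, 0, 0], [0, 0, 0]], angular=[[0, 0, 0], [0, 0, 0], [0, 0, 0], [0, 0, 0], [0, 0, 0]])

```text
time: 8.53
eef_pos: [0.515, 0.0017, 0.1826]
ee_rot: [180.0, -0.0, 80.5]
force: [0.1, 0.6, -0.4]
width: 0.649
grasp_force: 0.0
```

```bash
python3 plan.py .5150 .0007 .099 180 0 80.6 5; python3 snap.py top pics/t3 150 200 220 270 6; python3 - <<'E'
from h import *
import cv2
a=cv2.imread("pics/t3_full.png").astype(int);m=((a[:,:,2]-a[:,:,1]>90)&(a[:,:,2]-a[:,:,0]>60)).astype("uint8")
m[:, :155]=0;m[:,215:]=0;m[:225]=0;m[270:]=0
# yellow has high green: red only
k,l,st,c=cv2.connectedComponentsWithStats(m)
for i in range(1,k): print(st[i],c[i],ray("top",c[i],.107))
E
```

```text
rows 5 mm/row 16.7 deg/row 0.01 ang [0.0, -0.0, -0.0001]
[[-0.0004, 0.0, 0.0335], [-0.0004, 0.0, 0.0335], [-0.0004, 0.0, 0.0335], [-0.0004, 0.0, 0.0335], [-0.0004, 0.0001, 0.0335]]
8.5833 [0.5151 0.0017 0.1826] [179.99  -0.    80.53] [ -5.   26.  105.8   0.   48.2   4.5]
[160 225  10   3  20] [164.75 225.7 ] [0.48237538 0.30486381 0.107     ]
[166 241   9   9  65] [170.29230769 244.66153846] [0.43398809 0.28982388 0.107     ]
```

Call:
arm_command(fingers=[0.3, 0.3, 0.3, 0.3, 0.3], dp=[[-0.002, 0, 0.03], [0, 0, 0.035], [0, 0, 0.035], [0, 0, 0.035], [0, 0, 0.032]], angular=[[0, 0, 0], [0, 0, 0], [0, 0, 0], [0, 0, 0], [0, 0, 0]], force=25)

```text
time: 9.0
eef_pos: [0.5149, 0.0004, 0.0981]
ee_rot: [180.0, 0.0, 80.5]
force: [-0.2, -0.1, 0.6]
width: 0.645
grasp_force: 0.0
```

Call:
arm_command(fingers=[0.2, 0, -1, -1, -1], dp=[[0, 0, 0], [0, 0, 0], [0, 0, 0], [0, 0, 0], [0, 0, 0]], angular=[[0, 0, 0], [0, 0, 0], [0, 0, 0], [0, 0, 0], [0, 0, 0]])

```text
time: 9.42
eef_pos: [0.5154, 0.0001, 0.0999]
ee_rot: [179.9, -0.0, 80.4]
force: [-1.0, 0.9, 5.7]
width: 0.349
grasp_force: 26.6
```

Call:
arm_command(fingers=[-1, -1, -1, -1, -1], dp=[[0, 0, 0], [0, 0, 0], [0, 0, 0], [0, 0, -0.006], [0, 0, 0]], angular=[[0, 0, 0], [0, 0, 0], [0, 0, 0], [0, 0, 0], [0, 0, 0]])

```text
time: 9.83
eef_pos: [0.5151, -0.0, 0.1025]
ee_rot: [180.0, -0.0, 80.4]
force: [0.1, 0.4, -3.9]
width: 0.344
grasp_force: 25.6
```

```bash
python3 plan.py .5496 .0350 .103 180 0 87.9 5; python3 -c "
from rig import ctrl;o=ctrl.observe();print(o['eef_pos'],o['ee_rot'],o['width'],o['grasp_force'])"
```

```text
rows 5 mm/row 9.8 deg/row 1.49 ang [0.0001, 0.0, -0.0166]
[[0.0161, 0.0113, -0.0002], [0.0158, 0.0117, -0.0002], [0.0155, 0.0121, -0.0002], [0.0152, 0.0125, -0.0002], [0.0148, 0.0129, -0.0002]]
[ 5.15126827e-01 -2.76390766e-05  1.02471939e-01] [ 1.79959920e+02 -9.44423313e-04  8.04295079e+01] 0.3443976688483774 25.611357986927032
```

Call:
arm_command(fingers=[-1, -1, -1, -1, -1], dp=[[0.016, 0.0115, 0], [0.016, 0.0115, 0], [0.0155, 0.012, 0], [0.015, 0.0125, 0], [0.015, 0.013, 0]], angular=[[0, 0, -0.0165], [0, 0, -0.0165], [0, 0, -0.0165], [0, 0, -0.0165], [0, 0, -0.0165]])

```text
time: 10.25
eef_pos: [0.5503, 0.0361, 0.1017]
ee_rot: [-180.0, -0.0, 88.0]
force: [0.6, -1.2, -3.1]
width: 0.349
grasp_force: 25.6
```

Call:
arm_command(fingers=[-1, -1, -1, -1, -1], dp=[[0, 0, 0], [0, 0, 0], [0, 0, 0.005], [0, 0, 0], [0, 0, 0]], angular=[[0, 0, 0], [0, 0, 0], [0, 0, 0], [0, 0, 0], [0, 0, 0]])

```text
time: 10.67
eef_pos: [0.5495, 0.035, 0.0997]
ee_rot: [180.0, -0.0, 87.8]
force: [-0.9, 3.3, 4.6]
width: 0.349
grasp_force: 26.7
```

Call:
arm_command(fingers=[-0.1, 0.1, 0.1, 0.1, 0.1], dp=[[0, 0, 0], [0, 0, 0], [0, 0, 0], [0, 0, -0.03], [0, 0, -0.06]], angular=[[0, 0, 0], [0, 0, 0], [0, 0, 0], [0, 0, 0], [0, 0, 0]])

```text
time: 11.08
eef_pos: [0.5478, 0.0348, 0.1421]
ee_rot: [-179.7, 0.0, 87.8]
force: [1.0, -0.8, -0.1]
width: 0.548
grasp_force: 0.0
```

Call:
arm_command(fingers=[0.1, 0.1, 0.1, 0.1, 0.1], dp=[[0, 0, -0.06], [0, 0, 0], [0, 0, 0], [0, 0, 0], [0, 0, 0]], angular=[[0, 0, 0], [0, 0, 0], [0, 0, 0], [0, 0, 0], [0, 0, 0]])

```text
time: 11.5
eef_pos: [0.549, 0.0349, 0.1733]
ee_rot: [-179.9, 0.0, 87.8]
force: [0.3, 0.2, 0.1]
width: 0.549
grasp_force: 0.0
```

```bash
python3 - <<'E'
from plan import *
r=R.from_euler("xyz",[180,0,177.9],degrees=True)*R.from_euler("y",-40,degrees=True)
e=r.as_euler("xyz",degrees=True);print(e.round(2),r.as_matrix().round(3).tolist())
plan([.46,.0415,.14],e,20)
E
```

```text
[180.   40.  177.9] [[-0.766, 0.037, 0.642], [0.028, 0.999, -0.024], [-0.643, 0.0, -0.766]]
rows 20 mm/row 4.8 deg/row 4.84 ang [-0.0174, -0.0174, -0.0478]
[[0.0003, -0.0089, 0.0033], [0.0011, -0.0089, 0.0031], [0.0018, -0.0089, 0.0028], [0.0026, -0.0088, 0.0025], [0.0033, -0.0087, 0.0022]]
[[0.004, -0.0084, 0.0018], [0.0047, -0.0082, 0.0015], [0.0053, -0.0078, 0.0011], [0.0059, -0.0074, 0.0008], [0.0065, -0.007, 0.0004]]
[[0.007, -0.0065, 0.0], [0.0074, -0.0059, -0.0003], [0.0078, -0.0054, -0.0007], [0.0082, -0.0047, -0.0011], [0.0085, -0.0041, -0.0014]]
[[0.0087, -0.0034, -0.0017], [0.0089, -0.0027, -0.0021], [0.009, -0.0019, -0.0024], [0.0091, -0.0012, -0.0027], [0.0091, -0.0004, -0.0029]]
```

Call:
arm_command(fingers=[0, 0, 0, 0, 0], dp=[[0, -0.009, 0.003], [0.001, -0.009, 0.003], [0.002, -0.009, 0.003], [0.0025, -0.009, 0.0025], [0.0035, -0.0085, 0.002]], angular=[[-0.0174, -0.0174, -0.0478], [-0.0174, -0.0174, -0.0478], [-0.0174, -0.0174, -0.0478], [-0.0174, -0.0174, -0.0478], [-0.0174, -0.0174, -0.0478]])

```text
time: 11.92
eef_pos: [0.5265, 0.0367, 0.165]
ee_rot: [173.8, 9.1, 109.2]
force: [0.6, -0.9, -0.0]
width: 0.501
grasp_force: 0.0
```

Call:
arm_command(fingers=[0, 0, 0, 0, 0], dp=[[0.004, -0.0085, 0.002], [0.0045, -0.008, 0.0015], [0.0055, -0.008, 0.001], [0.006, -0.0075, 0.001], [0.0065, -0.007, 0]], angular=[[-0.0174, -0.0174, -0.0478], [-0.0174, -0.0174, -0.0478], [-0.0174, -0.0174, -0.0478], [-0.0174, -0.0174, -0.0478], [-0.0174, -0.0174, -0.0478]])

```text
time: 12.33
eef_pos: [0.504, 0.0385, 0.1568]
ee_rot: [171.2, 19.8, 130.1]
force: [-0.1, -0.8, -0.2]
width: 0.502
grasp_force: 0.0
```

Call:
arm_command(fingers=[0, 0, 0, 0, 0], dp=[[0.007, -0.0065, 0], [0.0075, -0.006, 0], [0.008, -0.0055, -0.001], [0.008, -0.0045, -0.001], [0.0085, -0.004, -0.0015]], angular=[[-0.0174, -0.0174, -0.0478], [-0.0174, -0.0174, -0.0478], [-0.0174, -0.0174, -0.0478], [-0.0174, -0.0174, -0.0478], [-0.0174, -0.0174, -0.0478]])

```text
time: 12.75
eef_pos: [0.4843, 0.0394, 0.1495]
ee_rot: [172.6, 29.6, 149.7]
force: [0.1, 0.6, -0.0]
width: 0.499
grasp_force: 0.0
```

Call:
arm_command(fingers=[0, 0, 0, 0, 0], dp=[[0.0085, -0.0035, -0.0015], [0.009, -0.0025, -0.002], [0.009, -0.002, -0.0025], [0.009, -0.001, -0.0025], [0.009, 0, -0.003]], angular=[[-0.0174, -0.0174, -0.0478], [-0.0174, -0.0174, -0.0478], [-0.0174, -0.0174, -0.0478], [-0.0174, -0.0174, -0.0478], [-0.0174, -0.0174, -0.0478]])

```text
time: 13.17
eef_pos: [0.4811, 0.0478, 0.1817]
ee_rot: [179.0, 35.2, 172.3]
force: [-0.5, -0.3, -0.6]
width: 0.497
grasp_force: 0.0
```

```bash
python3 snap.py side pics/s4 200 130 340 260 5;python3 snap.py top pics/t4 220 140 350 260 6; python3 plan.py .46 .0415 .087 180 40 177.9 5; python3 - <<'E'
import cv2,numpy as np
a=cv2.imread("pics/s4.png");b=cv2.imread("pics/t4.png")
a=cv2.resize(a,(400,371));b=cv2.resize(b,(400,369));b=cv2.copyMakeBorder(b,0,2,0,0,0);cv2.imwrite("pics/c4.png",np.hstack([a,b]))
E
```

```text
13.2167 [0.4813 0.048  0.1829] [179.07  35.36 172.71] [  1.9  18.4 126.5 -89.9   4.4   7.5]
13.2667 [0.4813 0.0476 0.1823] [178.89  35.31 172.15] [  1.9  18.5 126.5 -89.9   4.5   7.9]
rows 5 mm/row 19.6 deg/row 1.39 ang [-0.0053, -0.0103, -0.0102]
[[0.0287, -0.0041, 0.0264], [0.0292, -0.0039, 0.0259], [0.0296, -0.0036, 0.0253], [0.0301, -0.0033, 0.0248], [0.0305, -0.0031, 0.0243]]
```

View pics/c4.png

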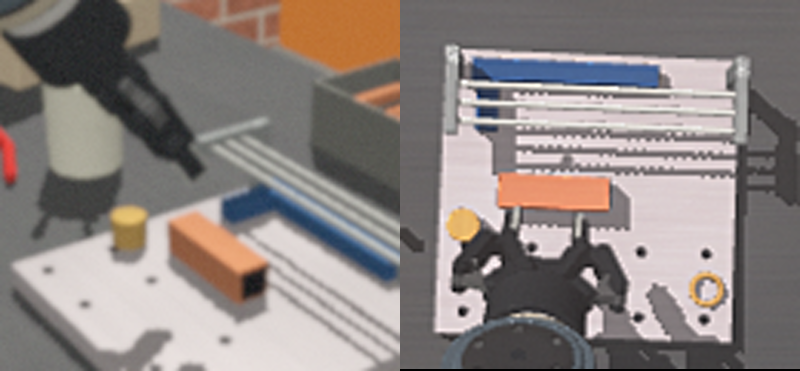

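The right half shows the tube parallel to the fence at columns 500–610, rows 175–210. The left half shows the arm at about 35° lean. Joint 5 is near its lower limit with joint 4 at the wrong end of its range, so I need the flipped wrist (joint 4 near 180). I'll fit a kinematic model from the logged readings.

```bash
cat > kin.py <<'E'
import numpy as np
from scipy.spatial.transform import Rotation as R
from scipy.optimize import least_squares
rz=lambda a:R.from_euler("z",a,degrees=True);ry=lambda a:R.from_euler("y",a,degrees=True)
def fk(q,k,s4=1,s6=1):
    z0,a1,L1,e,L2,Lt,lat=k
    A=rz(q[0]);B=A*ry(q[1]);C=B*ry(q[2]);D=C*rz(s4*q[3])*ry(q[4])
    p=A.apply([a1,lat,z0])+B.apply([0,0,L1])+C.apply([e,0,L2])+D.apply([0,0,Lt])
    return p,D*rz(s6*q[5])
data=[([59.381,20.094,94.641,0,65.266,-4.847],[.239,.495,.304],None),([-2.328,29.646,95.589,0,54.765,-90.014],[.57656,.02311,.20409],None),
([28.7,23.1,103.1,0,53.8,-58.9],[.4345,.2905,.2230],None),([28.8,29.4,105.6,0,44.9,-58.8],[.4338,.2915,.1524],None),
([-5,26,105.8,0,48.2,4.5],[.5151,.0017,.1826],None),([1.9,18.5,126.5,-89.9,4.5,7.9],[.4813,.0476,.1823],None)]
def fit():
    f=lambda k:np.concatenate([fk(q,k)[0]-p for q,p,_ in data]+[1e-2*(np.array(k)-[.4,.1,.4,0,.4,.19,.046])])
    r=least_squares(f,[.4,.1,.4,0,.4,.19,.046]);return r.x,r.fun
K,_res=fit()
LO=np.array([-157,-45,1,-89.5,4.5,-164]);HI=np.array([157,120,151,269.5,180,164])
def off(s4,s6):
    q,p=data[1][:2];return fk(q,K,s4,s6)[1].inv()*R.from_euler("xyz",[180,0,177.685],degrees=True)
def pose(q,s=(1,1)):
    p,r=fk(q,K,*s);return p,r*OFF[s]
OFF={(a,b):off(a,b) for a in(1,-1) for b in(1,-1)}
def ik(p,r,q0,s=(1,1)):
    f=lambda q:np.concatenate([(pose(q,s)[0]-p)*1e3,(pose(q,s)[1].inv()*r).as_rotvec(degrees=True)])
    t=least_squares(f,np.clip(q0,LO+.1,HI-.1),bounds=(LO,HI));return t.x,np.abs(t.fun).max()
E
python3 - <<'E'
from kin import *
print(K.round(4),np.abs(_res[:18]).max().round(4))
F=data[5][0];rf=R.from_euler("xyz",[178.89,35.31,172.15],degrees=True);E=data[4][0];re=R.from_euler("xyz",[179.99,0,80.53],degrees=True)
for s in OFF: print(s,(pose(F,s)[1].inv()*rf).magnitude()*57.3,(pose(E,s)[1].inv()*re).magnitude()*57.3)
E
```

```text
Traceback (most recent call last):
NameError: name '_res' is not defined
```

```bash
python3 - <<'E'
import kin
from kin import *
print(K.round(4),np.abs(kin._res[:18]).max().round(4))
F=data[5][0];rf=R.from_euler("xyz",[178.89,35.31,172.15],degrees=True);E=data[4][0];re=R.from_euler("xyz",[179.99,0,80.53],degrees=True)
best=None
for s in OFF: print(s,(pose(F,s)[1].inv()*rf).magnitude()*57.3,(pose(E,s)[1].inv()*re).magnitude()*57.3)
J=lambda x,y:(.5384+.99932*x+.037*y,.0046-.037*x+.99932*y)
for ps in(177.9,-2.1):
  for lean in(25,30,35,40,45):
    r=R.from_euler("xyz",[180,0,ps],degrees=True)*R.from_euler("y",-lean if ps>0 else lean,degrees=True)
    l=np.radians(lean);
    for xt in(-.02,.072):
      xy=J(xt-.07*np.sin(l),.034);p=[*xy,.033+.07*np.cos(l)]
      out=[]
      for q0 in([0,25,120,0,15,-86 if ps>0 else 94],[0,25,120,180,15,94 if ps>0 else -86]):
        q,e=ik(p,r,q0,(1,1));out.append((q.round(0).tolist(),round(e,1)))
      print(ps,lean,xt,out)
E
```

```text
[2.575e-01 4.000e-04 4.881e-01 4.060e-02 4.368e-01 1.925e-01 4.650e-02] 0.0003
(1, 1) 0.08624301236163387 0.03257539428450332
(1, -1) 164.21074194745472 171.01559635347567
(-1, 1) 179.8460862726535 0.03257539428450332
(-1, -1) 18.349771536936355 171.01559635347567
177.9 25 -0.02 [([-0.0, 30.0, 122.0, -15.0, 5.0, -73.0], np.float64(1.6)), ([1.0, 31.0, 123.0, 269.0, 5.0, 3.0], np.float64(3.1))]
177.9 25 0.072 [([-1.0, 36.0, 110.0, -3.0, 10.0, -85.0], np.float64(0.0)), ([-2.0, 36.0, 113.0, 106.0, 5.0, 164.0], np.float64(7.3))]
177.9 30 -0.02 [([1.0, 31.0, 124.0, -89.0, 5.0, 3.0], np.float64(4.0)), ([-0.0, 31.0, 126.0, 188.0, 6.0, 84.0], np.float64(0.0))]
177.9 30 0.072 [([-0.0, 36.0, 112.0, -17.0, 5.0, -72.0], np.float64(1.8)), ([1.0, 36.0, 113.0, 269.0, 5.0, 3.0], np.float64(3.1))]
177.9 35 -0.02 [([1.0, 31.0, 124.0, -89.0, 5.0, 3.0], np.float64(9.6)), ([-0.0, 32.0, 128.0, 184.0, 15.0, 88.0], np.float64(0.0))]
177.9 35 0.072 [([1.0, 36.0, 113.0, -89.0, 5.0, 2.0], np.float64(4.3)), ([-1.0, 36.0, 115.0, 187.0, 7.0, 84.0], np.float64(0.0))]
177.9 40 -0.02 [([1.0, 31.0, 124.0, -89.0, 5.0, 
[... 1109 characters left out ...]
 15.0, -92.0], np.float64(0.0))]
-2.1 35 0.072 [([1.0, 36.0, 113.0, -72.0, 5.0, 164.0], np.float64(5.2)), ([-1.0, 36.0, 115.0, 187.0, 7.0, -96.0], np.float64(0.0))]
-2.1 40 -0.02 [([1.0, 31.0, 124.0, -71.0, 5.0, 164.0], np.float64(16.1)), ([-0.0, 33.0, 131.0, 183.0, 24.0, -91.0], np.float64(0.0))]
-2.1 40 0.072 [([1.0, 36.0, 113.0, -72.0, 5.0, 164.0], np.float64(10.8)), ([-1.0, 37.0, 118.0, 184.0, 15.0, -93.0], np.float64(0.0))]
-2.1 45 -0.02 [([1.0, 31.0, 124.0, -72.0, 5.0, 164.0], np.float64(21.7)), ([-0.0, 36.0, 133.0, 183.0, 33.0, -91.0], np.float64(0.0))]
-2.1 45 0.072 [([1.0, 36.0, 114.0, -72.0, 5.0, 164.0], np.float64(16.3)), ([-1.0, 38.0, 120.0, 183.0, 24.0, -91.0], np.float64(0.0))]
```

```bash
cat > flip.py <<'E'
from kin import *
from rig import ctrl
o=ctrl.observe();q=np.array(o["joint_pos"])
wp=[q,[0,0,0,0,24,8],[0,0,0,100,24,-20],[0,0,0,183,24,-91]]
def fill(w,x=.46,z=.20):
    f=lambda v:(pose([w[0],v[0],v[1],*w[3:]])[0][[0,2]]-[x,z]);t=least_squares(f,[20,125])
    return np.array([w[0],*t.x,*w[3:]])
Q=[q]
for a,b in zip(wp[:-1],wp[1:]):
    n=int(np.ceil(max(abs(np.array(b)[3:]-np.array(a)[3:]))/8.5))
    for i in range(1,n+1):
        m=np.array(a)+(np.array(b)-np.array(a))*i/n
        if a is q: m[0]=q[0]*(1-i/n)
        tgt=fill(m)
        if a is q: tgt[1:3]=q[1:3]+(tgt[1:3]-q[1:3])*i/n
        Q.append(tgt)
while (len(Q)-1)%5: Q.append(Q[-1])
D=[];A=[]
for a,b in zip(Q[:-1],Q[1:]):
    pa,ra=pose(a);pb,rb=pose(b);D.append((ra.inv().apply(pb-pa)/.5).round(3).tolist());A.append(((ra.inv()*rb).as_rotvec(degrees=True)/90).round(3).tolist())
print(len(D),"max joint/row",np.abs(np.diff(Q,axis=0)).max(0).round(1),"maxdeg",max(np.linalg.norm(x) for x in A)*90,"mm",max(np.linalg.norm(x) for x in D)*500)
P=np.array([pose(x)[0] for x in Q]);print(P.min(0).round(3),P.max(0).round(3),Q[-1].round(1))
for i in range(0,len(D),5):print(D[i:i+5],"\n   ",A[i:i+5])
E
python3 flip.py
```

```text
35 max joint/row [0.2 0.4 1.  8.3 1.8 7.1] maxdeg 8.523432407193711 mm 11.510864433221338
[0.453 0.021 0.183] [0.482 0.125 0.2  ] [  0.   16.8 135.5 183.   24.  -91. ]
[[0.005, -0.016, -0.005], [0.004, -0.015, -0.004], [0.003, -0.014, -0.004], [0.002, -0.012, -0.004], [0.002, -0.009, -0.004]] 
    [[0.021, 0.004, 0.092], [0.021, 0.006, 0.092], [0.021, 0.008, 0.092], [0.02, 0.01, 0.092], [0.018, 0.012, 0.092]]
[[0.002, -0.005, -0.004], [0.003, -0.001, -0.005], [0.005, 0.003, -0.006], [0.008, 0.007, -0.006], [0.013, 0.009, -0.007]] 
    [[0.017, 0.014, 0.091], [0.015, 0.017, 0.091], [0.013, 0.02, 0.09], [0.011, 0.024, 0.089], [0.011, 0.029, 0.088]]
[[0.018, 0.01, -0.007], [0.022, -0.003, 0.0], [0.022, -0.005, 0.001], [0.02, -0.007, 0.002], [0.018, -0.008, 0.003]] 
    [[0.011, 0.033, 0.086], [0.005, 0.037, 0.059], [0.006, 0.037, 0.059], [0.006, 0.036, 0.059], [0.006, 0.035, 0.06]]
[[0.015, -0.009, 0.004], [0.012, -0.009, 0.004], [0.009, -0.008, 0.004], [0.007, -0.007, 0.004], [0.004, -0.006, 0.003]] 
    [[0.005, 0.033, 0.061], [0.004, 0.032, 0.061], [0.002, 0.03, 0.062], [0.001, 0.029, 0.063], [-0.002, 0.027, 0.063]]
[[0.002, -0.003, 0.002], [0.0, -0.001, 0.0], [-0.001, 0.002, -0.001], [-0.001, 0.005, -0.002], [-0.001, 0.008, -0.003]] 
    [[-0.004, 0.026, 0.064], [-0.007, 0.025, 0.064], [-0.01, 0.025, 0.064], [-0.013, 0.024, 0.01], [-0.018, 0.022, 0.01]]
[[-0.001, 0.011, -0.004], [-0.001, 0.013, -0.005], [-0.001, 0.016, -0.005], [-0.0, 0.018, -0.005], [-0.0, 0.02, -0.004]] 
    [[-0.022, 0.02, 0.009], [-0.026, 0.018, 0.008], [-0.029, 0.016, 0.008], [-0.032, 0.013, 0.007], [-0.034, 0.01, 0.006]]
[[0.0, 0.021, -0.003], [0.0, 0.022, -0.002], [0.0, 0.023, -0.001], [0.0, 0.0, 0.0], [0.0, 0.0, 0.0]] 
    [[-0.036, 0.007, 0.006], [-0.037, 0.004, 0.006], [-0.037, 0.001, 0.005], [0.0, 0.0, 0.0], [0.0, 0.0, 0.0]]
```

```bash
sed -i 's#/8.5))#/(6.8 if a is q else 8.5)))#; s/183,24,-91/183,16,-91/' flip.py; python3 flip.py
```

```text
40 max joint/row [0.1 0.3 1.  8.3 1.4 7.1] maxdeg 6.680037425044863 mm 11.291589790636214
[0.453 0.021 0.183] [0.482 0.125 0.2  ] [  0.   15.5 133.7 183.   16.  -91. ]
[[0.003, -0.012, -0.004], [0.003, -0.012, -0.004], [0.003, -0.012, -0.003], [0.002, -0.011, -0.003], [0.002, -0.01, -0.003]] 
    [[0.017, 0.003, 0.072], [0.017, 0.004, 0.072], [0.017, 0.006, 0.072], [0.016, 0.007, 0.072], [0.016, 0.008, 0.072]]
[[0.001, -0.008, -0.003], [0.001, -0.005, -0.003], [0.001, -0.003, -0.003], [0.002, -0.0, -0.004], [0.004, 0.003, -0.004]] 
    [[0.015, 0.009, 0.072], [0.014, 0.01, 0.072], [0.012, 0.012, 0.072], [0.011, 0.014, 0.071], [0.01, 0.016, 0.071]]
[[0.006, 0.005, -0.005], [0.008, 0.007, -0.005], [0.011, 0.008, -0.006], [0.014, 0.008, -0.005], [0.022, -0.003, 0.0]] 
    [[0.009, 0.018, 0.07], [0.009, 0.021, 0.069], [0.009, 0.024, 0.068], [0.009, 0.026, 0.067], [0.005, 0.037, 0.059]]
[[0.022, -0.005, 0.001], [0.02, -0.007, 0.002], [0.018, -0.008, 0.003], [0.015, -0.009, 0.004], [0.012, -0.009, 0.004]] 
    [[0.006, 0.037, 0.059], [0.006, 0.036, 0.059], [0.006, 0.035, 0.06], [0.005, 0.0
[... 254 characters left out ...]
.007, 0.025, 0.064]]
[[-0.001, 0.002, -0.001], [-0.001, 0.009, -0.004], [-0.002, 0.012, -0.005], [-0.001, 0.014, -0.005], [-0.001, 0.016, -0.005]] 
    [[-0.01, 0.025, 0.064], [-0.022, 0.021, 0.01], [-0.025, 0.018, 0.009], [-0.028, 0.015, 0.009], [-0.029, 0.012, 0.009]]
[[-0.001, 0.017, -0.005], [-0.001, 0.018, -0.004], [-0.0, 0.018, -0.003], [-0.0, 0.018, -0.002], [0.0, 0.017, -0.001]] 
    [[-0.031, 0.009, 0.008], [-0.031, 0.006, 0.008], [-0.031, 0.003, 0.009], [-0.03, 0.0, 0.009], [-0.028, -0.002, 0.009]]
[[0.0, 0.016, -0.0], [0.0, 0.0, 0.0], [0.0, 0.0, 0.0], [0.0, 0.0, 0.0], [0.0, 0.0, 0.0]] 
    [[-0.026, -0.005, 0.01], [0.0, 0.0, 0.0], [0.0, 0.0, 0.0], [0.0, 0.0, 0.0], [0.0, 0.0, 0.0]]
```

Call:
arm_command(fingers=[0, 0, 0, 0, 0], dp=[[0.003, -0.012, -0.004], [0.003, -0.012, -0.004], [0.003, -0.012, -0.003], [0.002, -0.011, -0.003], [0.002, -0.01, -0.003]], angular=[[0.017, 0.003, 0.072], [0.017, 0.004, 0.072], [0.017, 0.006, 0.072], [0.016, 0.007, 0.072], [0.016, 0.008, 0.072]])

```text
time: 13.68
eef_pos: [0.462, 0.0238, 0.1819]
ee_rot: [166.0, 28.1, 134.0]
force: [-1.0, 0.3, -0.1]
width: 0.503
grasp_force: 0.0
```

Call:
arm_command(fingers=[0, 0, 0, 0, 0], dp=[[0.001, -0.008, -0.003], [0.001, -0.005, -0.003], [0.001, -0.003, -0.003], [0.002, 0, -0.004], [0.004, 0.003, -0.004]], angular=[[0.015, 0.009, 0.072], [0.014, 0.01, 0.072], [0.012, 0.012, 0.072], [0.011, 0.014, 0.071], [0.01, 0.016, 0.071]])

```text
time: 14.1
eef_pos: [0.4524, 0.0242, 0.1864]
ee_rot: [160.2, 13.1, 102.7]
force: [-0.6, 0.2, 0.5]
width: 0.497
grasp_force: 0.0
```

Call:
arm_command(fingers=[0, 0, 0, 0, 0], dp=[[0.006, 0.005, -0.005], [0.008, 0.007, -0.005], [0.011, 0.008, -0.006], [0.014, 0.008, -0.005], [0.022, -0.003, 0]], angular=[[0.009, 0.018, 0.07], [0.009, 0.021, 0.069], [0.009, 0.024, 0.068], [0.009, 0.026, 0.067], [0.005, 0.037, 0.059]])

```text
time: 14.52
eef_pos: [0.4619, 0.0572, 0.1996]
ee_rot: [162.2, -7.6, 78.1]
force: [0.0, 1.2, -0.6]
width: 0.502
grasp_force: 0.0
```

```bash
sed -i 's/^wp=.*/wp=[q,[0,0,0,100,24,-20],[0,0,0,183,16,-91]]/; s/,\[0,0,0,100,24,-20\]/,[0,0,0,100,24,q[5]-28]/' flip.py; python3 -c "
from rig import ctrl;o=ctrl.observe();print(o['joint_pos'].round(1),o['eef_pos'])"; python3 flip.py
```

```text
[-1.000e-01  1.540e+01  1.214e+02  8.400e+00  2.440e+01  5.900e+00] [0.46187605 0.05716987 0.19963284]
25 max joint/row [0.  0.2 1.3 8.3 0.8 6.9] maxdeg 4.796248534010722 mm 9.233092656309692
[0.46  0.044 0.2  ] [0.474 0.125 0.211] [  0.   15.5 133.7 183.   16.  -91. ]
[[0.018, -0.001, -0.0], [0.018, -0.001, -0.0], [0.017, -0.002, 0.0], [0.016, -0.002, 0.001], [0.015, -0.003, 0.001]] 
    [[0.002, 0.03, 0.044], [0.002, 0.03, 0.044], [0.001, 0.029, 0.044], [0.001, 0.029, 0.044], [0.001, 0.028, 0.045]]
[[0.013, -0.004, 0.002], [0.011, -0.005, 0.003], [0.008, -0.005, 0.003], [0.005, -0.006, 0.003], [0.001, -0.006, 0.003]] 
    [[0.001, 0.027, 0.045], [0.0, 0.026, 0.046], [0.0, 0.024, 0.047], [-0.001, 0.022, 0.047], [-0.001, 0.021, 0.048]]
[[-0.002, -0.005, 0.002], [-0.006, -0.004, 0.002], [-0.009, -0.003, 0.001], [-0.012, -0.001, -0.001], [-0.002, 0.009, -0.004]] 
    [[-0.002, 0.019, 0.049], [-0.004, 0.017, 0.05], [-0.005, 0.015, 0.05], [-0.007, 0.013, 0.051], [-0.022, 0.02, 0.012]]
[[-0.002, 0.012, -0.005], [-0.002, 0.014, -0.005], [-0.002, 0.016, -0.005], [-0.001, 0.017, -0.005], [-0.001, 0.018, -0.004]] 
    [[-0.025, 0.017, 0.012], [-0.028, 0.014, 0.011], [-0.03, 0.011, 0.011], [-0.031, 0.008, 0.011], [-0.031, 0.005, 0.011]]
[[-0.001, 0.018, -0.003], [-0.0, 0.018, -0.002], [-0.0, 0.017, -0.001], [0.0, 0.016, -0.0], [0.0, 0.0, 0.0]] 
    [[-0.031, 0.003, 0.011], [-0.03, 0.0, 0.011], [-0.028, -0.002, 0.011], [-0.026, -0.005, 0.012], [0.0, 0.0, 0.0]]
```

Model tracks exactly. Continuing through the wrist flip.

Call:
arm_command(fingers=[0, 0, 0, 0, 0], dp=[[0.018, -0.001, 0], [0.018, -0.001, 0], [0.017, -0.002, 0], [0.016, -0.002, 0.001], [0.015, -0.003, 0.001]], angular=[[0.002, 0.03, 0.044], [0.002, 0.03, 0.044], [0.001, 0.029, 0.044], [0.001, 0.029, 0.044], [0.001, 0.028, 0.045]])

```text
time: 14.93
eef_pos: [0.4695, 0.0979, 0.2073]
ee_rot: [167.7, -25.5, 61.7]
force: [-0.4, 0.4, 0.2]
width: 0.501
grasp_force: 0.0
```

Call:
arm_command(fingers=[0, 0, 0, 0, 0], dp=[[0.013, -0.004, 0.002], [0.011, -0.005, 0.003], [0.008, -0.005, 0.003], [0.005, -0.006, 0.003], [0.001, -0.006, 0.003]], angular=[[0.001, 0.027, 0.045], [0, 0.026, 0.046], [0, 0.024, 0.047], [-0.001, 0.022, 0.047], [-0.001, 0.021, 0.048]])

```text
time: 15.35
eef_pos: [0.4719, 0.1224, 0.2092]
ee_rot: [-179.6, -38.6, 38.4]
force: [0.3, -0.3, 0.1]
width: 0.499
grasp_force: 0.0
```

Call:
arm_command(fingers=[0, 0, 0, 0, 0], dp=[[-0.002, -0.005, 0.002], [-0.006, -0.004, 0.002], [-0.009, -0.003, 0.001], [-0.012, -0.001, -0.001], [-0.002, 0.009, -0.004]], angular=[[-0.002, 0.019, 0.049], [-0.004, 0.017, 0.05], [-0.005, 0.015, 0.05], [-0.007, 0.013, 0.051], [-0.022, 0.02, 0.012]])

```text
time: 15.77
eef_pos: [0.4585, 0.1183, 0.1976]
ee_rot: [-165.8, -43.3, 11.8]
force: [-0.1, -0.1, 0.4]
width: 0.502
grasp_force: 0.0
```

Call:
arm_command(fingers=[0, 0, 0, 0, 0], dp=[[-0.002, 0.012, -0.005], [-0.002, 0.014, -0.005], [-0.002, 0.016, -0.005], [-0.001, 0.017, -0.005], [-0.001, 0.018, -0.004]], angular=[[-0.025, 0.017, 0.012], [-0.028, 0.014, 0.011], [-0.03, 0.011, 0.011], [-0.031, 0.008, 0.011], [-0.031, 0.005, 0.011]])

```text
time: 16.18
eef_pos: [0.4591, 0.0773, 0.1983]
ee_rot: [-173.0, -47.3, 3.6]
force: [0.1, 1.3, 0.2]
width: 0.503
grasp_force: 0.0
```

Call:
arm_command(fingers=[0, 0, 0, 0, 0], dp=[[-0.001, 0.018, -0.003], [0, 0.018, -0.002], [0, 0.017, -0.001], [0, 0.016, 0], [0, 0, 0]], angular=[[-0.031, 0.003, 0.011], [-0.03, 0, 0.011], [-0.028, -0.002, 0.011], [-0.026, -0.005, 0.012], [0, 0, 0]])

```text
time: 16.6
eef_pos: [0.46, 0.0425, 0.1984]
ee_rot: [-179.0, -46.7, -2.4]
force: [0.5, -0.2, -0.1]
width: 0.502
grasp_force: 0.0
```

```bash
python3 - <<'E'
from plan import *
import kin
o=ctrl.observe();print(o['joint_pos'].round(1),o['eef_pos'].round(4),o['ee_rot'].round(2))
r=R.from_euler("xyz",[180,0,-2.1],degrees=True)*R.from_euler("y",42,degrees=True)
e=r.as_euler("xyz",degrees=True);print(e.round(2),r.as_matrix().round(3).tolist())
plan([.455,.0415,.088],e,5)
for p in([.455,.0415,.086],[.52,.04,.086],[.57,.036,.086]): q,er=kin.ik(np.array(p),r,[0,33,131,183,20,-91]);print(p,q.round(1),round(er,2))
E
```

```text
[ -0.3  15.7 133.7 181.8  16.2 -90.3] [0.46   0.0425 0.1984] [-178.96  -46.75   -2.42]
[180.  -42.   -2.1] [[0.743, -0.037, 0.669], [-0.027, -0.999, -0.025], [0.669, 0.0, -0.743]]
rows 5 mm/row 22.1 deg/row 0.96 ang [-0.0018, -0.0106, -0.0004]
[[-0.0335, 0.001, 0.0288], [-0.033, 0.0009, 0.0293], [-0.0326, 0.0008, 0.0299], [-0.0321, 0.0007, 0.0304], [-0.0316, 0.0006, 0.031]]
[0.455, 0.0415, 0.086] [ -0.   33.6 133.8 182.8  29.4 -90.9] 0.0
[0.52, 0.04, 0.086] [ -0.3  35.6 125.  183.2  22.6 -91.6] 0.0
[0.57, 0.036, 0.086] [ -0.7  37.6 118.1 183.   17.8 -91.8] 0.0
```

Call:
arm_command(fingers=[0, 0, 0, 0, 0], dp=[[-0.0335, 0.001, 0.029], [-0.033, 0.001, 0.029], [-0.0325, 0.001, 0.03], [-0.032, 0.001, 0.0305], [-0.0315, 0, 0.031]], angular=[[-0.0018, -0.0106, 0], [-0.0018, -0.0106, 0], [-0.0018, -0.0106, 0], [-0.0018, -0.0106, 0], [-0.0018, -0.0106, 0]])

```text
time: 17.02
eef_pos: [0.4552, 0.0423, 0.0873]
ee_rot: [-179.7, -42.0, -2.1]
force: [0.3, 0.8, -0.1]
width: 0.503
grasp_force: 0.0
```

Call:
arm_command(fingers=[0, 0, 0, 0, 0], dp=[[0, 0, 0], [0, 0, 0], [0.015, 0, 0.0135], [0.012, 0, 0.011], [0.012, 0, 0.011]], angular=[[0, 0, 0], [0, 0, 0], [0, 0, 0], [0, 0, 0], [0, 0, 0]])

```text
time: 17.43
eef_pos: [0.4835, 0.041, 0.0902]
ee_rot: [-179.9, -42.3, -2.0]
force: [-3.1, -0.4, 2.1]
width: 0.501
grasp_force: 2.1
```

Call:
arm_command(fingers=[0, 0, 0, 0, 0], dp=[[0.0095, 0, 0.0086], [0.0095, 0, 0.0086], [0.0095, 0, 0.0086], [0.0095, 0, 0.0086], [0.0095, 0, 0.0086]], angular=[[0, 0, 0], [0, 0, 0], [0, 0, 0], [0, 0, 0], [0, 0, 0]])

```text
time: 17.85
eef_pos: [0.5144, 0.0398, 0.0888]
ee_rot: [-180.0, -42.1, -2.0]
force: [-3.1, 0.7, 2.8]
width: 0.499
grasp_force: 1.9
```

Call:
arm_command(fingers=[0, 0, 0, 0, 0], dp=[[0.0095, 0, 0.0086], [0.0095, 0, 0.0086], [0.0095, 0, 0.0086], [0.006, 0, 0.0054], [0, 0, 0]], angular=[[0, 0, 0], [0, 0, 0], [0, 0, 0], [0, 0, 0], [0, 0, 0]])

```text
time: 18.27
eef_pos: [0.5381, 0.039, 0.0889]
ee_rot: [-180.0, -42.2, -2.0]
force: [0.1, 1.4, -0.2]
width: 0.496
grasp_force: 0.0
```

```bash
cat > tube.py <<'E'
from h import *
import cv2,sys
from rig import capture,ctrl
from scipy.optimize import least_squares
J=(.5384,.0046,np.radians(-2.12))
def mask(im):
    a=im.astype(int);r,g,b=a[...,0],a[...,1],a[...,2]
    return ((r>140)&(r-b>60)&(r-g>50)&(g-b>10)).astype("uint8")
im=capture("top");cv2.imwrite(f"pics/{sys.argv[1]}.png",im[:,:,::-1])
m=mask(im);m[:150]=0;m[255:]=0;m[:,:235]=0;m[:,:335][:]=m[:,:335];m[:,335:]=0
y,x=np.nonzero(m);print("px",len(x),"cols",x.min(),x.max(),"rows",y.min(),y.max())
# pose by overlap of the projected top+front faces with the mask
k=8;M=cv2.resize(m[140:260,225:345].astype(np.float32),None,fx=k,fy=k,interpolation=cv2.INTER_LINEAR)
rods=np.zeros_like(M)
def poly(q): return np.int32(((proj("top",w(q,[(15,50,50),(15,-50,50),(-15,-50,50),(-15,50,50)]))-[225,140])+.5)*k)
for xr in(66,82,98):
    p=proj("top",w(J,[(xr-5,118,82),(xr-5,-123,82),(xr+5,-123,82),(xr+5,118,82)]));cv2.fillPoly(rods,[np.int32(((p-[225,140])+.5)*k)],1)
vis=(rods==0)
def cost(v):
    q=w(J,[(v[0],v[1],20)])[0];c=np.zeros_like(M);cv2.fillPoly(c,[poly((q[0],q[1],J[2]+np.radians(v[2])))],1)
    return (np.abs(c-M)*vis).sum()/k/k
from scipy.optimize import minimize
o=ctrl.observe();x0=[float(t) for t in sys.argv[2:5]]
best=min((minimize(cost,x0,method="Nelder-Mead",options=dict(initial_simplex=np.array([x0]+[np.array(x0)+d for d in np.diag([s*6,s*6,s*4])]))) for s in(1,-1)),key=lambda r:r.fun)
print("tube in jig x,y,yaw",best.x.round(2),"cost px",round(best.fun,1),"TCP",o["eef_pos"].round(4),o["ee_rot"].round(1),"t",round(o["time"],2),o["force"].round(1))
E
python3 tube.py u1 80 33 0
```

```text
px 261 cols 236 324 rows 176 238
tube in jig x,y,yaw [68.05 31.85 -0.64] cost px 117.5 TCP [0.5376 0.039  0.0888] [-180.   -42.1   -2. ] t 18.32 [ 0.1 -0.4 -0.4]
```

Call:
arm_command(fingers=[0, 0, 0, 0, 0], dp=[[0.008, 0, 0.0072], [0.008, 0, 0.0072], [0.003, 0, 0.0027], [-0.015, 0, -0.0135], [-0.03, 0, -0.027]], angular=[[0, 0, 0], [0, 0, 0], [0, 0, 0], [0, 0, 0], [0, 0, 0]])

```text
time: 18.73
eef_pos: [0.5206, 0.0395, 0.0893]
ee_rot: [-180.0, -42.3, -2.0]
force: [0.1, -0.5, 0.0]
width: 0.5
grasp_force: 0.0
```

Call:
arm_command(fingers=[-1, -1, -1, -1, -1], dp=[[0, 0.02, 0], [0, 0.035, 0], [0, 0.045, 0], [0, 0.045, 0], [0, 0, 0]], angular=[[0, 0, 0], [0, 0, 0], [0, 0, 0], [0, 0, 0], [0, 0, 0]])

```text
time: 19.15
eef_pos: [0.5166, -0.0353, 0.0888]
ee_rot: [-179.9, -42.1, -2.2]
force: [-0.8, -0.4, -0.8]
width: 0.002
grasp_force: 0.0
```

```bash
sed -i 's/^m=mask(im);.*/m=mask(im);m[:150]=0;m[255:]=0;m[:,:247]=0;m[:,335:]=0;m[225:,300:]=0/' tube.py; python3 tube.py u2 80 33 0; python3 plan.py .545 -.037 .091 180 -42 -2.1 5
```

```text
px 136 cols 253 288 rows 171 182
tube in jig x,y,yaw [79.93 32.17 -0.15] cost px 43.8 TCP [ 0.5166 -0.0342  0.0888] [-179.9  -42.1   -2.1] t 19.2 [-0.7 -0.2  0. ]
rows 5 mm/row 5.7 deg/row 0.02 ang [-0.0001, -0.0002, -0.0001]
[[0.0091, 0.0007, 0.007], [0.0091, 0.0007, 0.007], [0.0091, 0.0007, 0.007], [0.0091, 0.0007, 0.007], [0.0091, 0.0007, 0.007]]
```

Call:
arm_command(fingers=[-1, -1, -1, -1, -1], dp=[[0.0148, 0, 0.0117], [0.0148, 0, 0.0117], [0.0148, 0, 0.0117], [0.0148, 0, 0.0117], [0.0148, 0, 0.0117]], angular=[[0, 0, 0], [0, 0, 0], [0, 0, 0], [0, 0, 0], [0, 0, 0]])

```text
time: 19.62
eef_pos: [0.5654, -0.0338, 0.092]
ee_rot: [-180.0, -42.1, -1.9]
force: [0.3, -0.3, 0.5]
width: -0.001
grasp_force: 0.0
```

Call:
arm_command(fingers=[-1, -1, -1, -1, -1], dp=[[0, 0, 0], [0, -0.004, 0], [0, -0.004, 0], [0, -0.004, 0], [0, 0, 0]], angular=[[0, 0, 0], [0, 0, 0], [0, 0, 0], [0, 0, 0], [0, 0, 0]])

```text
time: 20.03
eef_pos: [0.5639, -0.028, 0.0916]
ee_rot: [-180.0, -42.1, -2.0]
force: [0.3, 0.3, -0.2]
width: 0.002
grasp_force: 0.0
```

```bash
python3 tube.py u3 80 33 0
```

```text
px 136 cols 253 288 rows 171 182
tube in jig x,y,yaw [79.98 31.49 -0.08] cost px 45.0 TCP [ 0.564  -0.0282  0.0917] [-179.9  -42.1   -2. ] t 20.08 [ 0.  -0.2 -0.7]
```

Call:
arm_command(fingers=[-1, -1, -1, -1, -1], dp=[[0, -0.003, 0], [0, -0.002, 0], [0, -0.002, 0], [0, 0, 0], [0, 0, 0]], angular=[[0, 0, 0], [0, 0, 0], [0, 0, 0], [0, 0, 0], [0, 0, 0]])

```text
time: 20.5
eef_pos: [0.5644, -0.0249, 0.0918]
ee_rot: [-180.0, -42.1, -2.0]
force: [-1.1, -0.3, 0.2]
width: -0.001
grasp_force: 0.2
```

Call:
arm_command(fingers=[-1, -1, -1, -1, -1], dp=[[0, -0.002, 0], [0, -0.002, 0], [0, 0, 0], [0, 0, 0], [0, 0, 0]], angular=[[0, 0, 0], [0, 0, 0], [0, 0, 0], [0, 0, 0], [0, 0, 0]])

```text
time: 20.92
eef_pos: [0.5645, -0.0229, 0.0918]
ee_rot: [-180.0, -42.1, -2.0]
force: [0.3, -0.3, 0.0]
width: 0.001
grasp_force: 0.5
```

Call:
arm_command(fingers=[-1, -1, -1, -1, -1], dp=[[0, -0.002, 0], [0, -0.002, 0], [0, 0, 0], [0, 0, 0], [0, 0, 0]], angular=[[0, 0, 0], [0, 0, 0], [0, 0, 0], [0, 0, 0], [0, 0, 0]])

```text
time: 21.33
eef_pos: [0.5647, -0.0215, 0.0918]
ee_rot: [-179.9, -42.1, -2.1]
force: [-0.8, -7.5, 0.0]
width: -0.001
grasp_force: 3.8
```

```bash
python3 tube.py u4 80 33 0
```

```text
px 145 cols 251 287 rows 171 179
tube in jig x,y,yaw [8.022e+01 3.628e+01 3.000e-02] cost px 37.7 TCP [ 0.5647 -0.0215  0.0919] [-179.9  -42.1   -2.1] t 21.38 [-0.2 -7.3 -0.1]
```

Call:
arm_command(fingers=[-1, -1, -1, -1, -1], dp=[[0, 0.01, 0], [0, 0.02, 0], [-0.022, 0, -0.02], [-0.03, 0, -0.026], [-0.03, 0, -0.026]], angular=[[0, 0, 0], [0, 0, 0], [0, 0, 0], [0, 0, 0], [0, 0, 0]])

```text
time: 21.8
eef_pos: [0.509, -0.0341, 0.0911]
ee_rot: [-180.0, -42.1, -2.0]
force: [-0.3, 0.1, -0.1]
width: -0.002
grasp_force: 0.0
```

Call:
arm_command(fingers=[-1, -0.5, 0, 0, 0], dp=[[0, -0.035, 0], [0, -0.035, 0], [0, -0.035, 0], [0, -0.035, 0], [0, 0, 0]], angular=[[0, 0, 0], [0, 0, 0], [0, 0, 0], [0, 0, 0], [0, 0, 0]])

```text
time: 22.22
eef_pos: [0.512, 0.038, 0.0912]
ee_rot: [-180.0, -42.1, -1.8]
force: [0.1, -1.2, -0.6]
width: 0.501
grasp_force: 0.0
```

```bash
python3 tube.py u5 80 35 0; python3 plan.py .550 .0365 .089 180 -42 -2.1 5
```

```text
px 144 cols 251 287 rows 171 179
tube in jig x,y,yaw [ 8.010e+01  3.653e+01 -7.000e-02] cost px 38.9 TCP [0.512  0.037  0.0911] [-180.   -42.1   -1.8] t 22.27 [ 0.5  0.3 -0.1]
rows 5 mm/row 7.6 deg/row 0.06 ang [-0.0005, -0.0003, 0.0004]
[[0.0107, -0.0003, 0.0108], [0.0107, -0.0003, 0.0108], [0.0107, -0.0003, 0.0108], [0.0107, -0.0003, 0.0108], [0.0107, -0.0003, 0.0108]]
```

Call:
arm_command(fingers=[0, 0, 0, 0, 0], dp=[[0.0107, 0, 0.0108], [0.0107, 0, 0.0108], [0.0107, 0, 0.0108], [0.0107, 0, 0.0108], [0.0075, 0, 0.0075]], angular=[[0, 0, 0], [0, 0, 0], [0, 0, 0], [0, 0, 0], [0, 0, 0]])

```text
time: 22.68
eef_pos: [0.5489, 0.0341, 0.0892]
ee_rot: [-180.0, -42.1, -2.0]
force: [0.8, -0.6, -1.0]
width: 0.5
grasp_force: 0.0
```

Call:
arm_command(fingers=[0, 0, 0, 0, 0], dp=[[0.0045, 0, 0.004], [0.0045, 0, 0.004], [0.0045, 0, 0.004], [0.003, 0, 0.0027], [0, 0, 0]], angular=[[0, 0, 0], [0, 0, 0], [0, 0, 0], [0, 0, 0], [0, 0, 0]])

```text
time: 23.1
eef_pos: [0.5586, 0.0342, 0.089]
ee_rot: [-180.0, -42.1, -2.0]
force: [-2.2, -1.2, -0.3]
width: 0.497
grasp_force: 0.7
```

```bash
python3 tube.py u6 92 35 0
```

```text
px 217 cols 251 287 rows 169 179
tube in jig x,y,yaw [86.29 36.23  1.19] cost px 25.9 TCP [0.5585 0.0342 0.0891] [-180.   -42.1   -2. ] t 23.15 [-1.4 -0.  -1. ]
```

Now the last stretch, gently until the force rises.

Call:
arm_command(fingers=[0, 0, 0, 0, 0], dp=[[0.003, 0, 0.0027], [0.003, 0, 0.0027], [0.003, 0, 0.0027], [0, 0, 0], [0, 0, 0]], angular=[[0, 0, 0], [0, 0, 0], [0, 0, 0], [0, 0, 0], [0, 0, 0]])

```text
time: 23.57
eef_pos: [0.565, 0.0341, 0.0893]
ee_rot: [-180.0, -42.1, -2.0]
force: [-0.1, -0.8, 0.1]
width: 0.499
grasp_force: 0.4
```

Call:
arm_command(fingers=[0, 0, 0, 0, 0], dp=[[0.0015, 0, 0.0014], [0.0015, 0, 0.0014], [0, 0, 0], [0, 0, 0], [0, 0, 0]], angular=[[0, 0, 0], [0, 0, 0], [0, 0, 0], [0, 0, 0], [0, 0, 0]])

```text
time: 23.98
eef_pos: [0.5664, 0.0341, 0.089]
ee_rot: [-180.0, -42.0, -2.0]
force: [-5.3, -1.0, 1.8]
width: 0.497
grasp_force: 2.6
```

```bash
python3 tube.py u7 93 35 0
```

```text
px 185 cols 252 287 rows 165 176
tube in jig x,y,yaw [95.89 36.4   0.44] cost px 25.3 TCP [0.5664 0.0341 0.089 ] [-180.  -42.   -2.] t 24.03 [-4.8 -0.2  1.4]
```

Call:
arm_command(fingers=[0, 0, 0, 0, 0], dp=[[0.0015, 0, 0.0014], [0, 0, 0], [0.0015, 0, 0.0014], [0, 0, 0], [0, 0, 0]], angular=[[0, 0, 0], [0, 0, 0], [0, 0, 0], [0, 0, 0], [0, 0, 0]])

```text
time: 24.45
eef_pos: [0.5668, 0.0341, 0.0888]
ee_rot: [-180.0, -41.9, -2.0]
force: [-23.5, -0.8, 16.3]
width: 0.499
grasp_force: 11.5
```

Firmly home: the force reached 23 N against the fence. Backing off and checking.

Call:
arm_command(fingers=[0, 0, 0, 0, 0], dp=[[-0.01, 0, -0.009], [-0.03, 0, -0.027], [-0.04, 0, -0.036], [-0.04, 0, -0.036], [-0.04, 0, -0.036]], angular=[[0, 0, 0], [0, 0, 0], [0, 0, 0], [0, 0, 0], [0, 0, 0]])

```text
time: 24.87
eef_pos: [0.4605, 0.0377, 0.0893]
ee_rot: [-180.0, -42.2, -2.0]
force: [0.4, -0.9, -0.3]
width: 0.499
grasp_force: 0.0
```

Call:
arm_command(fingers=[0, 0, 0, 0, 0], dp=[[0, 0, -0.06], [0, 0, -0.06], [0, 0, -0.05], [0, 0, 0], [0, 0, 0]], angular=[[0, 0, 0], [0, 0, 0], [0, 0, 0], [0, 0, 0], [0, 0, 0]])

```text
time: 25.28
eef_pos: [0.4048, 0.0396, 0.1532]
ee_rot: [-180.0, -42.3, -2.0]
force: [-0.5, -0.1, 0.3]
width: 0.5
grasp_force: 0.0
```

```bash
python3 tube.py u8 94 35 0; python3 - <<'E'
import cv2,numpy as np
from rig import capture
from h import *
t=cv2.imread("pics/u8.png")[145:265,150:345];s=capture("side")[:,:,::-1];cv2.imwrite("pics/s8.png",s);s=s[150:290,155:375]
t=cv2.resize(t,None,fx=4,fy=4,interpolation=cv2.INTER_CUBIC)[:, :780];J=(.5384,.0046,np.radians(-2.12))
s=cv2.resize(s,None,fx=3.6,fy=3.6,interpolation=cv2.INTER_CUBIC)
a=np.vstack([t[40:240,300:780],]);b=s[60:400,200:792]
W=800;a=cv2.resize(a,(620,258));b=cv2.resize(b,(592,340))
H=np.zeros((598,620,3),np.uint8);H[:258]=a;H[258:,:592]=b;cv2.imwrite("pics/f8.png",H)
E
```

```text
px 186 cols 252 287 rows 165 176
tube in jig x,y,yaw [95.84 36.25 -0.35] cost px 26.1 TCP [0.4052 0.0396 0.1525] [-180.   -42.2   -2. ] t 25.33 [ 0.6 -0.6 -0.7]
```

View pics/f8.png

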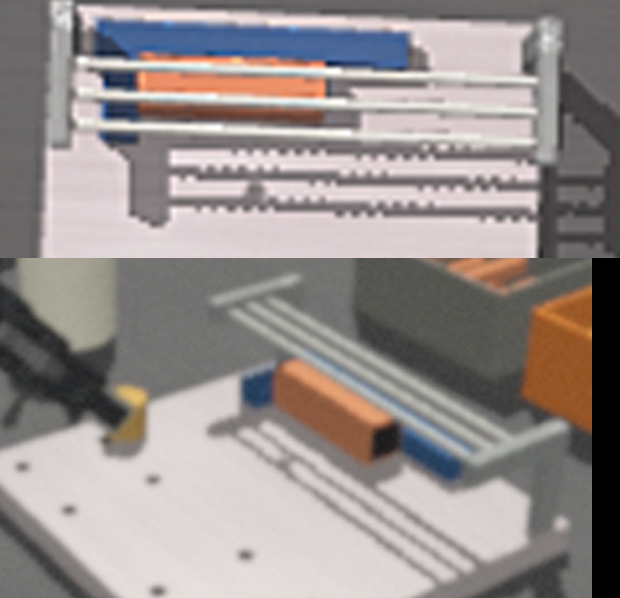

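The tube sits flush against the fence and against the end stop at its left end. Its y reading matches the one taken at stop contact. Handing in.

```bash
python3 -c "
from rig import close_job;print(close_job())"
```

```text
the job is handed in; nothing more can be done
None
```

I hung the pin in the stand's notch and pushed the tube home against the fence and end stop, then handed the job in at about 25 s of the 64 s; the hand-in returned no verdict.

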